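Zero the ring gauge through the ring stack

ROBOT

A 7-joint arm with a two-finger parallel gripper is mounted at the origin on a cart in front of the work surface, level with it; the furniture and walls round the work are solid. World frame = base frame: x ahead of the robot, y to its left, z up, the work surface at z = 0. Lengths are in m, angles in rad, forces in N, time in s.
With the tool pointing down it reaches from about 0.425 to 0.875 m from the base axis. Payload 4.7 kg.
Tool frame: the origin (TCP) lies at the very end of the fingers, on their centre line; the grasp point (between the pads) lies behind it (ctrl.tcp_to_grasp is the z of the grasp point in the tool frame, in m); z points along the fingers, y is the line along which they close (so a half turn about z gives the same grasp; the last joint's range is limited). The gripper opens to 87 mm and grips with 3 to 60 N. Pads are 19 mm wide; open, the fingers measure 117 mm over their backs; the gripper's body (75 mm by 190 mm) begins 51 mm behind the grasp point.
Start: joints at [1.119, 0.321, -0.07, 1.45, 0.023, 1.371, -0.057], TCP at [0.292, -0.581, 0.223] pointing down, gripper open.
Joint ranges: [-2.86, 2.86], [-0.3, 2.09], [-1.38, 1.24], [0.06, 2.45], [-1.56, 4.7], [0.09, 2.05], [-2.69, 2.69]. Speed limits (rad/s): [2.57, 2.57, 3.14, 3.14, 3.14, 3.14, 3.14].

INTERFACE

Orientations are given as a rotation vector (axis times angle).
In Python, from bench import ctrl gives the robot as it stands.
- The arm moves only by the tool step_arm, never from a script. Its argument "targets" is a list of rows, each a list of 7 numbers: the shift along the world's x, y, z in cm, then the turn, a rotation vector about the world's x, y, z in degrees, then the opening, from 0 (shut) to 1 (fully open). A call has exactly 5 rows; each row shifts and turns the commanded pose from where the row before left it; what a row does not reach is not made up. A row lasts 1/12 s, in which the tool goes at most 41.7 mm and 7.16 degrees, less where a joint would pass 70% of its speed; a pose out of reach is approached as far as the arm can. A call with a gripper value outside its range is refused whole. The fingers move at their own pace and stop on an object; "force" is the grip in N (left out, the last holds). Time passes only in rows, so rows that do not move let the fingers close, or fill a call up. It gives the time, the measured TCP pose, the force, the opening and the grip force at its end, in the units of the state.
- ctrl.get_state(): the state, without advancing time (a new reading comes with each control period).
- ctrl.get_image(name): name is "scene" or "top" or "wrist"; returns (picture, depth): 420x560x3 uint8, red, green, blue; 420x560 float32, m along the optical axis (not along the pixel's ray), 0 where there is no reading.
- ctrl.camera_params(name): a dict with "intrinsics" (3x3 intrinsics, pixels), "rvec" (rotation vector, rad) and "tvec" (3), from world to camera coordinates, as OpenCV has them; the wrist camera has in their place "hand_eye" (4x4, takes a point from camera to tool coordinates, whose origin is the TCP and whose axes are the flange's). Camera axes: x right, y down, z forward; pixel columns grow to the right and rows downward; lengths in m; the calibration is good to about 2 mm. A picture is of the moment at which its call begins: read the wrist's pose just before it. camera_params takes no time and is no camera call.
- ctrl.close_job(): hands the job in; it is judged then, once.
The state is a dict: "time": time; "joint_positions": joint angles; "qd": joint speeds; "joint_torque": joint torques, N m; "position": TCP position; "tool_rot": TCP orientation; "ft_force": force on the tool from outside, world axes, zero at the start; "torque": the same for the moment, N m; "grip_width": opening from 0.0 (shut) to 1.0 (fully open); "grip_force": force on a finger pad.
Only numpy, scipy, OpenCV 4.12 (cv2) and the standard library are available. Lean on these libraries where they do the work, as an engineer would, in place of code of your own. Each camera call takes 0.05 s, during which the arm holds its last target. There are 200 camera calls.

TASK

Lay the wide steel ring flat and centred over the hole in the thickness gauge's plate, let go of it, then lay the narrow steel ring centred on top of it and let go. Then pull the stylus out of its stand by the handle, reach its tip down through both rings into the hole and press the recessed button fully down with it. Finish while still gripping the stylus and holding the button down, with both rings still lying centred and the other things on the table left where they stood.

Things in the scene. Friction and masses are not known exactly. Their poses are not given: they have to be found in the camera images.
- gauge: bench thickness gauge, fixed: plain grey block 80 x 80 and 40 high, readout window in its front (-x) face. Origin under its centre, on the table; z up. It stands on a black rubber strip. Two bottles about 200 high stand to its left and a case to its right; most room for the gripper is with the fingers closing along the gauge's x (front to back). (Sizes in mm.)
- plate_centre (a point): centre of the gauge's flat top plate, 40 above the table, at the mouth of a straight vertical round hole of diameter 20; a thin bright circle of diameter 70 is marked round it (flush). The fingers do not fit into the hole. (Sizes in mm.)
- button (a joint): recessed round black button (diameter 17) at the bottom of the hole, its top 16 below the plate when released. Joint value in m: 0 released, 0.005 fully down. Spring: starts to move at about 2 N, about 6 N when fully down (then a hard stop). It springs back when released; the stylus' own weight does not press it. (Sizes in mm.)
- ring_wide: wide plain steel ring lying flat: outer diameter 64, bore 32, 12 thick, 0.16 kg, with finger room on its near and far sides (world x). Origin at the centre of its underside, z up. (Sizes in mm.)
- ring_narrow: narrow plain steel ring lying flat: outer diameter 52, bore 32, 9 thick, 0.07 kg, with finger room on its near and far sides (world x). Origin at the centre of its underside, z up. (Sizes in mm.)
- stand: plain dark steel block 60 x 60 and 56 high, fixed, with a vertical hole of diameter 11 in its top that holds the stylus. Origin under its centre. Also fixed: bottles up to 200 high, a black charger 200 high on the left with a taller black post behind it, and at the robot's right, beside its start pose, a case with a cable box on it up to 290 high. (Sizes in mm.)
- stylus: steel stylus 126 long, 0.06 kg, upright in the stand: tip rod of diameter 8 (the lowest 50), collar of diameter 20 (50 to 54 above the tip, rests on the stand's top), round handle of diameter 15 (56 to 124 above the tip). Origin at the end of the tip, z up along the handle. The tip starts 6 above the table: lift it over 50 straight up to clear the stand. (Sizes in mm.)
- stylus_tip (a point): end of the stylus' tip (its lower end)
- stylus_handle (a point): a point on the stylus' axis on the handle, 105 above the tip: a good height for the gripper to hold it. The charger (200 high) stands close behind: most room is with the fingers closing left-right (world y) (Sizes in mm.)
- oil_filter: blue oil filter cartridge, upright, diameter 68, height 67; origin at the centre of its underside. Bystander. (Sizes in mm.)
- sprocket: toothed chain sprocket lying flat, diameter 75, 8 thick; origin under its middle. Bystander. (Sizes in mm.)
- piston: engine piston, upright, 58 x 54, 50 high; origin at the centre of its underside. Bystander. (Sizes in mm.)
- glue_bottle: yellow glue bottle with a white nozzle, upright, diameter 39, height 105; origin at the centre of its underside. Bystander. (Sizes in mm.)
- tape_measure: yellow and black tape measure standing on its edge, 36 x 80, 62 high; origin under its middle. Bystander. (Sizes in mm.)
Mind the look-alikes: they are no part of the job. There is more than one size of the stylus; the one meant has the size given above.

How it is judged:
By the outcome, as a careful person would: the job done as asked, in the order asked, and still so for the second after the job is handed in, while the arm keeps its last pose, push and grip.
It also fails if it takes over 72 s, if anything falls off the work surface, if the arm or the gripper's body presses on something with over 40 N, if the wrist force passes 120 N, or if a joint passes its speed limit or range.

## Working session

There is one attempt and no reset: what is moved stays moved. The work goes in short steps, Python scripts to look and compute and a tool call to move; the robot and the scene stay as the last step left them, time stands still between calls to the robot, and variables do not carry over. Pictures are saved under pics/ and viewed, at most 10 in all, crops included, and the job is handed in when it is done.

Besides the shell and the picture viewer there is one more tool, called after "Request:" as name(argument=value, ...), one argument or row to a line, values as JSON. step_arm: Moves the arm, as the interface text tells. Its arguments: {"type":"object","properties":{"targets":{"type":"array"},"force":{"type":"number"}},"required":["targets"]}

```bash
mkdir -p pics; ls; cat > h.py <<'E'
import numpy as np, cv2
from scipy.spatial.transform import Rotation as R
from bench import ctrl
def cam(n):
    p=ctrl.camera_params(n);K=np.array(p['intrinsics'])
    if n=='wrist':
        s=ctrl.get_state();T=np.eye(4);T[:3,:3]=R.from_rotvec(s['tool_rot']).as_matrix();T[:3,3]=s['position']
        return K,T@np.array(p['hand_eye'])
    T=np.eye(4);T[:3,:3]=R.from_rotvec(np.ravel(p['rvec'])).as_matrix();T[:3,3]=np.ravel(p['tvec'])
    return K,np.linalg.inv(T)
def shot(n,name):
    K,T=cam(n);im,d=ctrl.get_image(n)
    cv2.imwrite(f'pics/{name}.png',im[:,:,::-1]);np.savez(f'pics/{name}.npz',im=im,d=d,K=K,T=T)
    return load(name)
def load(name):
    z=np.load(f'pics/{name}.npz');K,T,d=z['K'],z['T'],z['d']
    v,u=np.mgrid[:d.shape[0],:d.shape[1]]
    c=np.stack([(u-K[0,2])/K[0,0]*d,(v-K[1,2])/K[1,1]*d,d,np.ones_like(d)],-1)
    return z['im'],d,(c@T.T)[...,:3]
E
python3 - <<'E'
from h import *
shot('scene','s0');shot('top','t0')
s=ctrl.get_state();print(s,ctrl.tcp_to_grasp)
for n in('scene','top'):print(cam(n))
print(ctrl.camera_params('wrist'))
E
```

```text
pics
{'time': 0.1, 'joint_positions': array([ 1.11907516,  0.32171049, -0.07006003,  1.45157884,  0.02259202,
        1.37081129, -0.05691393]), 'qd': array([-1.76056613e-04, -1.66031385e-03,  3.10941735e-04, -3.16540435e-03,
       -4.11296068e-04, -8.68093398e-04,  7.23977588e-05]), 'joint_torque': array([ 2.15402115e-04, -4.92570448e+01, -4.05644830e-01, -3.13395059e+01,
       -6.41134777e-02,  3.94967257e-02,  1.08646075e-04]), 'position': array([ 0.29166691, -0.58031525,  0.22158266]), 'tool_rot': array([-3.05516337e+00, -7.24715456e-01,  7.69441154e-04]), 'ft_force': array([0.6320931 , 0.8951742 , 0.26487469]), 'torque': array([-0.05420739, -0.02096228, -0.01599093]), 'grip_force': 0.0, 'grip_width': 0.9960629152862166} -0.0187
(array([[471.84580114,   0.        , 280.05896659],
       [  0.        , 471.84580114, 217.61097407],
       [  0.        ,   0.        ,   1.        ]]), array([[-0.26518323, -0.60162837,  0.75347273, -0.41024958],
       [-0.96415001,  0.15765805, -0.21344483,  0.2468593 ],
       [ 0.00962342, -0.78306273, -0.62186827,  0.84744345],
       [ 0.     
[... 272 characters left out ...]
-0.99974949,  0.01712498,  0.01441148, -0.01942957],
       [-0.01697175, -0.16025619, -0.98692954,  1.34052893],
       [ 0.        ,  0.        ,  0.        ,  1.        ]]))
{'intrinsics': array([[291.42750215,   0.        , 276.56305773],
       [  0.        , 291.42750215, 211.67562557],
       [  0.        ,   0.        ,   1.        ]]), 'hand_eye': array([[ 9.20979293e-04, -9.70651713e-01, -2.40487846e-01,
         6.58923138e-02],
       [ 9.99999573e-01,  8.75672588e-04,  2.95257342e-04,
         1.34740984e-04],
       [-7.60034311e-05, -2.40488015e-01,  9.70652105e-01,
        -1.62553578e-01],
       [ 0.00000000e+00,  0.00000000e+00,  0.00000000e+00,
         1.00000000e+00]])}
```

View pics/t0.png

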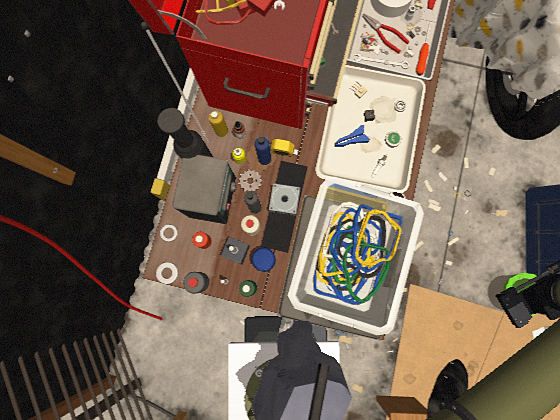

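View pics/s0.png

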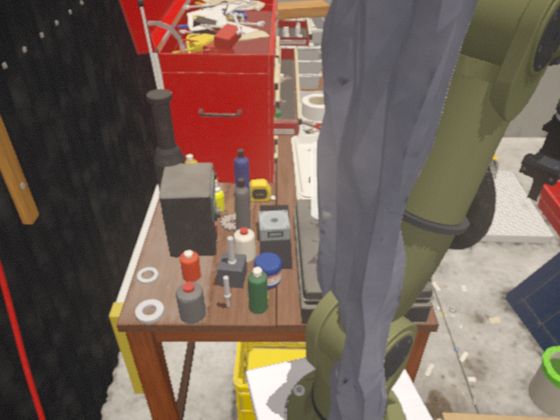

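The top view shows the gauge at about (285,198), two light rings at (168,233) and (167,272), and the stand at (235,248). In the scene view there are two stylus-like things, at (231,258) and (227,290). I'll measure them and enlarge.

```bash
python3 - <<'E'
from h import *
im,d,P=load('t0')
c=cv2.resize(im[100:310,140:320],None,fx=3.2,fy=2.85*1,interpolation=cv2.INTER_CUBIC)
im2,d2,P2=load('s0')
c2=cv2.resize(im2[195:325,120:300],None,fx=4.4,fy=4.4,interpolation=cv2.INTER_CUBIC)
c=cv2.resize(im[100:310,140:320],None,fx=2.85,fy=2.85,interpolation=cv2.INTER_CUBIC)
cv2.imwrite('pics/t0c.png',c[:,:,::-1]);cv2.imwrite('pics/s0c.png',c2[:,:,::-1])
# components of raised stuff in the top view
for (u,v,n) in [(168,233,'ringA'),(167,272,'ringB'),(285,198,'gauge'),(235,248,'stand'),(222,281,'styl2')]:
    w=30 if n!='styl2' else 12
    p=P[v-w:v+w,u-w:u+w].reshape(-1,3)
    print(n,P[v,u].round(3),'zhist',np.histogram(p[:,2],bins=[-.02,-.005,.005,.008,.011,.014,.03,.038,.044,.052,.06,.08,.11,.14,.2])[0])
E
```

```text
ringA [0.471 0.34  0.001] zhist [  91 1886   98   59   25   13    3    4    1    5   74   26   21  104]
ringB [ 0.355  0.341 -0.003] zhist [  70 1518   85   89  112   53    0    0    0    0  118  155    0    0]
gauge [ 0.568 -0.013  0.023] zhist [ 116 1899  131   45   16   60  170  498   59   17   53  382   13   32]
stand [0.417 0.129 0.084] zhist [ 224 2100   43    9   11   58   33   23   46  392  526   83   41    0]
styl2 [0.327 0.162 0.103] zhist [ 60 475   6   0   0   0   0   7   3   1   5  18   0   0]
```

View pics/t0c.png

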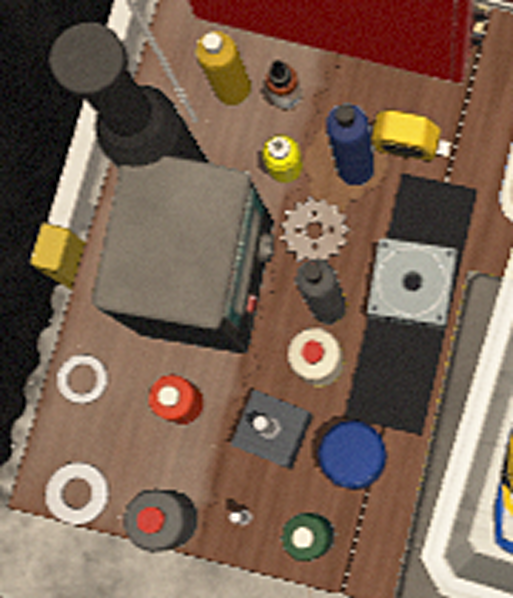

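View pics/s0c.png

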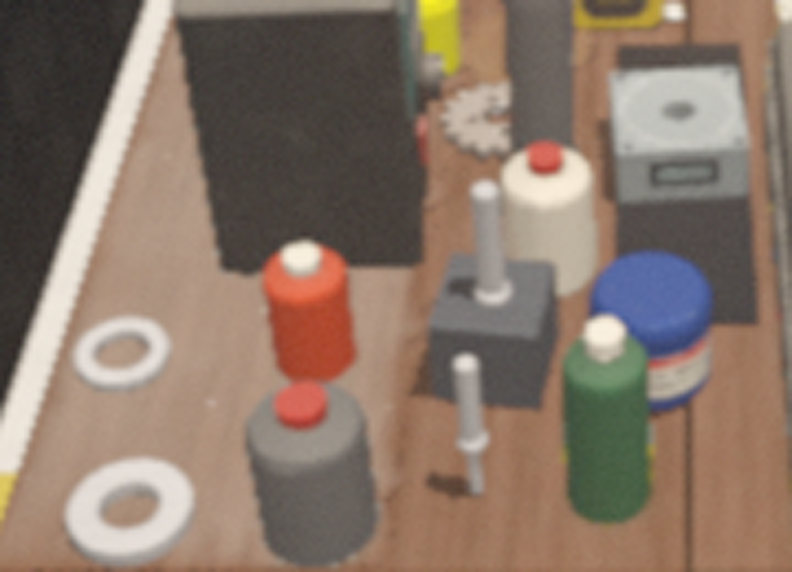

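Candidates in the enlarged crops:
- **Stylus:** one in the stand at scene (231,258) / top (232,248), and a shorter one free on the table at scene (227,290) / top (222,281). The one in the stand fits the description: it sits in the block's hole with its collar on the top.
- **Rings:** the wide one is at top (167,272), the narrow one at (168,233).

The gauge hole is at top (284,198).

```bash
python3 - <<'E'
from h import *
im,d,P=load('t0');z=np.load('pics/t0.npz');K,T=z['K'],z['T']
def toplane(uv,h):
    uv=np.atleast_2d(uv).astype(float);r=np.c_[(uv[:,0]-K[0,2])/K[0,0],(uv[:,1]-K[1,2])/K[1,1],np.ones(len(uv))]@T[:3,:3].T
    return (T[:3,3]+r*((h-T[2,3])/r[:,2])[:,None])[:,:2]
def comp(mask,u,v):
    n,l,st,ce=cv2.connectedComponentsWithStats(mask.astype(np.uint8))
    ks=[k for k in range(1,n) if abs(ce[k]-[u,v]).max()<8]; k=max(ks,key=lambda k:st[k,4]);return l==k,st[k]
g=im.astype(int);white=(g.min(2)>150)&(g.max(2)-g.min(2)<40)
for u,v,h,n in [(167,272,.012,'wide'),(168,233,.009,'narrow')]:
    m,st=comp(white,u,v);c,_=cv2.findContours(m.astype(np.uint8),cv2.RETR_EXTERNAL,cv2.CHAIN_APPROX_NONE)
    q=toplane(c[0][:,0],h);e=cv2.fitEllipse((q*1000).astype(np.float32));print(n,st,e,'meanz',np.median(P[m][:,2]))
# gauge plate via depth
def rect(box,lo,hi,n):
    a,b,c,dd=box;w=P[b:dd,a:c];m=(w[...,2]>lo)&(w[...,2]<hi);q=w[m][:,:2]
    mm=cv2.morphologyEx(m.astype(np.uint8),cv2.MORPH_OPEN,np.ones((3,3)));k,l,st,ce=cv2.connectedComponentsWithStats(mm);j=1+np.argmax(st[1:,4])
    uv=np.argwhere(l==j)[:,::-1]+[a,b];q=toplane(uv,(lo+hi)/2)
    print(n,len(q),cv2.minAreaRect((q*1000).astype(np.float32)),'z',np.median(P[uv[:,1],uv[:,0],2]))
rect((262,175,310,225),.033,.047,'gauge');rect((215,230,255,270),.049,.063,'stand')
h=(g.max(2)<75);m,st=comp(h[:, :],284,198);print('hole',st,toplane(np.argwhere(m)[:,::-1].mean(0),.04))
# tall objects map, 2cm cells in max height (cm)
X=np.arange(.28,.80,.02);Y=np.arange(.42,-.26,-.02)
A=np.concatenate([P.reshape(-1,3),load('s0')[2].reshape(-1,3)])
print('y cm:',' '.join(f'{round(y*100):3d}' for y in Y))
for x in X[::-1]:
    print(round(x*100),' '.join(f'{int(round(100*np.percentile(s,95))) if len(s) else -9:3d}' for s in [A[(abs(A[:,0]-x)<.01)&(abs(A[:,1]-y)<.01)][:,2] for y in Y]))
E
```

```text
Traceback (most recent call last):
ValueError: max() iterable argument is empty
```

```bash
cat > m.py <<'E'
from h import *
im,d,P=load('t0');z=np.load('pics/t0.npz');K,T=z['K'],z['T']
def toplane(uv,h):
    uv=np.atleast_2d(uv).astype(float);r=np.c_[(uv[:,0]-K[0,2])/K[0,0],(uv[:,1]-K[1,2])/K[1,1],np.ones(len(uv))]@T[:3,:3].T
    return (T[:3,3]+r*((h-T[2,3])/r[:,2])[:,None])[:,:2]
def biggest(m,a,b):
    k,l,st,ce=cv2.connectedComponentsWithStats(m.astype(np.uint8));j=1+np.argmax(st[1:,4]);return np.argwhere(l==j)[:,::-1]+[a,b]
g=im.astype(int);sat=g.max(2)-g.min(2)
for u,v,h,n in [(167,272,.012,'wide'),(168,233,.009,'narrow')]:
    w=15;s=np.s_[v-w:v+w,u-w:u+w];uv=biggest((sat[s]<25)&(g[s].min(2)>95),u-w,v-w)
    hull=cv2.convexHull(uv.astype(np.int32))[:,0]
    q=toplane(hull,h);print(n,len(uv),cv2.fitEllipse((q*1000).astype(np.float32)),'z',np.median(P[uv[:,1],uv[:,0],2]))
def rect(box,lo,hi,n):
    a,b,c,dd=box;w=P[b:dd,a:c,2];uv=biggest(cv2.morphologyEx(((w>lo)&(w<hi)).astype(np.uint8),cv2.MORPH_OPEN,np.ones((3,3))),a,b)
    q=toplane(uv,(lo+hi)/2);print(n,len(q),cv2.minAreaRect((q*1000).astype(np.float32)),'z',np.median(P[uv[:,1],uv[:,0],2]))
rect((262,175,310,225),.033,.047,'gauge');rect((215,230,255,270),.049,.063,'stand')
s=np.s_[190:206,276:294];uv=biggest(g[s].max(2)<90,276,190);print('hole',len(uv),toplane(uv.mean(0),.04))
X=np.arange(.28,.80,.02);Y=np.arange(.42,-.26,-.02)
A=np.concatenate([P.reshape(-1,3),load('s0')[2].reshape(-1,3)])
print('y cm:',' '.join(f'{round(y*100):3d}' for y in Y))
for x in X[::-1]:
    print(round(x*100),' '.join(f'{int(round(100*np.percentile(s,95))) if len(s) else -9:3d}' for s in [A[(abs(A[:,0]-x)<.01)&(abs(A[:,1]-y)<.01)][:,2] for y in Y]))
E
python3 m.py
```

```text
wide 218 ((353.17974853515625, 337.60491943359375), (61.61738586425781, 62.19210433959961), 111.0714340209961) z 0.011157006242205725
narrow 114 ((471.5937805175781, 336.41473388671875), (50.44758605957031, 51.080604553222656), 14.51598834991455) z 0.00786332652436983
gauge 693 ((563.4989624023438, -9.172908782958984), (79.95305633544922, 81.31859588623047), 80.2256088256836) z 0.04004881254484327
stand 395 ((413.8553161621094, 134.94189453125), (60.21778106689453, 59.532291412353516), 67.61640167236328) z 0.056271538123115805
hole 32 [[ 0.56320507 -0.01150482]]
y cm:  42  40  38  36  34  32  30  28  26  24  22  20  18  16  14  12  10   8   6   4   2   0  -2  -4  -6  -8 -10 -12 -14 -16 -18 -20 -22 -24
78  -9  -9 -78 -77 -77 -78   0   0   0  36  15  12  14  12   8  10   6   0  26  26   0   0   0  26  40   0   0   0  17  21   3   3   3   5
76  -9  -9  -9 -77 -77 -77   0   0 -78  17  15   0  10   0   6   7   5   0   0   0   0   0   0   0   0   0   0   3   6   3   3   5   5   5
74  -9  -9  -9 -78 -78 -77   0   0 -64 -77   0   0   0   0   0   0   0   0   0   0   6   6   6   0   0   0   0 
[... 2524 characters left out ...]
4  28
36   0   0   0   1   1   1   1   0   7   8   0   0   0   0   0   0   0   7   7   7   6   0  10  27  27  20  24  22  28  28  28  29  29  28
34   0   0   0   1   1   1   1   8   9   9   8   0   0   4   0   0   0   0   0   0   0   0  11  27  26  19  24  25  25  28  26  28  27  27
32  -9  -9   0   1   1   1   0   8   9  10   8   0   0  10   0  10  12  11   0   0   0   9 134  27  21  18  19  21  22  28  23  21  27  27
30  -9  -9  -9  -9  -9  -9   0   0   8   8   8   0   0   0   0  10  12  12   0   0   0  10  27  27  18  18  18  21  22  28  21  27  27  17
28 -78 -77  -9  -9  -9  -9  -9  -9  -9   0   0   0   0   0   0   0  10  10   0   0   0  11  27  27  27  23  18  18  22  28  27  27  26  19
```

Request:
step_arm(
  targets=[
    [0, 0, 3.7, 0, 0, 0, 1],
    [0, 0, 3.7, 0, 0, 0, 1],
    [0, 0, 3.7, 0, 0, 0, 1],
    [0, 0, 3.7, 0, 0, 0, 1],
    [2.4, 2.4, 0, 0, 0, 2.6, 1],
  ],
)

```text
time: 0.52
position: [0.3101, -0.5638, 0.3786]
tool_rot: [3.031, 0.772, -0.003]
ft_force: [-0.0, -0.5, 0.1]
grip_width: 1.001
grip_force: 0.0
```

Request:
step_arm(
  targets=[
    [2.4, 2.4, 0, 0, 0, 2.6, 1],
    [2.4, 2.4, 0, 0, 0, 2.6, 1],
    [2.4, 2.4, 0, 0, 0, 2.6, 1],
    [2.4, 2.4, 0, 0, 0, 2.6, 1],
    [2.4, 2.4, 0, 0, 0, 2.6, 1],
  ],
)

```text
time: 0.93
position: [0.4367, -0.4354, 0.3702]
tool_rot: [-2.928, -1.136, 0.001]
ft_force: [0.4, 0.8, -0.4]
grip_width: 0.999
grip_force: 0.0
```

Request:
step_arm(
  targets=[
    [1.8, 3.0, 0, 0, 0, 2.6, 1],
    [1.8, 3.0, 0, 0, 0, 2.6, 1],
    [1.8, 3.0, 0, 0, 0, 2.6, 1],
    [1.8, 3.0, 0, 0, 0, 2.6, 1],
    [1.8, 3.0, 0, 0, 0, 2.6, 1],
  ],
)

```text
time: 1.35
position: [0.5263, -0.2852, 0.3702]
tool_rot: [-2.781, -1.46, 0.001]
ft_force: [1.6, -0.6, 0.1]
grip_width: 1.001
grip_force: 0.0
```

Request:
step_arm(
  targets=[
    [1.8, 3.0, 0, 0, 0, 2.6, 1],
    [0.6, 3.7, 0, 0, 0, 2.6, 1],
    [0.6, 3.7, 0, 0, 0, 2.6, 1],
    [0.6, 3.7, 0, 0, 0, 2.6, 1],
    [0.6, 3.7, 0, 0, 0, 2.6, 1],
  ],
)

```text
time: 1.77
position: [0.5678, -0.107, 0.3701]
tool_rot: [-2.598, -1.766, 0.001]
ft_force: [0.4, -0.3, -1.1]
grip_width: 1.006
grip_force: 0.0
```

Request:
step_arm(
  targets=[
    [0.6, 3.7, 0, 0, 0, 2.6, 1],
    [0.6, 3.7, 0, 0, 0, 2.6, 1],
    [-0.8, 3.4, 0, 0, 0, 2.6, 1],
    [-0.8, 3.4, 0, 0, 0, 2.6, 1],
    [-0.8, 3.4, 0, 0, 0, 2.6, 1],
  ],
)

```text
time: 2.18
position: [0.5552, 0.0689, 0.37]
tool_rot: [-2.381, -2.049, 0.001]
ft_force: [1.6, -0.1, -0.3]
grip_width: 1.0
grip_force: 0.0
```

Request:
step_arm(
  targets=[
    [-0.8, 3.4, 0, 0, 0, 2.6, 1],
    [-0.8, 3.4, 0, 0, 0, 2.6, 1],
    [-0.8, 3.4, 0, 0, 0, 2.6, 1],
    [-2.4, 2.4, 0, 0, 0, 0, 1],
    [-2.4, 2.4, 0, 0, 0, 0, 1],
  ],
)

```text
time: 2.6
position: [0.4828, 0.2188, 0.3696]
tool_rot: [-2.237, -2.204, 0.002]
ft_force: [0.3, 0.5, -0.4]
grip_width: 1.0
grip_force: 0.0
```

Request:
step_arm(
  targets=[
    [-2.4, 2.4, 0, 0, 0, 0, 1],
    [-2.4, 2.4, 0, 0, 0, 0, 1],
    [-2.4, 2.4, 0, 0, 0, 0, 1],
    [-2.4, 2.4, 0, 0, 0, 0, 1],
    [-2.4, 2.4, 0, 0, 0, 0, 1],
  ],
)

```text
time: 3.02
position: [0.3624, 0.338, 0.3703]
tool_rot: [2.239, 2.203, -0.001]
ft_force: [0.0, 1.2, 0.4]
grip_width: 1.001
grip_force: 0.0
```

Request:
step_arm(
  targets=[
    [-0.3, 0, -4.0, 0, 0, 0.9, 1],
    [-0.3, 0, -4.0, 0, 0, 0, 1],
    [0, 0, -4.0, 0, 0, 0, 1],
    [0, 0, -4.0, 0, 0, 0, 1],
    [0, 0, -4.0, 0, 0, 0, 1],
  ],
)

```text
time: 3.43
position: [0.3576, 0.3368, 0.1688]
tool_rot: [2.221, 2.22, 0.001]
ft_force: [1.2, 0.2, 0.3]
grip_width: 0.996
grip_force: 0.0
```

Request:
step_arm(
  targets=[
    [0, 0, -2.0, 0, 0, 0, 1],
    [0, 0, 0, 0, 0, 0, 1],
    [0, 0, 0, 0, 0, 0, 1],
    [0, 0, 0, 0, 0, 0, 1],
    [0, 0, 0, 0, 0, 0, 1],
  ],
)

```text
time: 3.85
position: [0.3591, 0.3383, 0.1527]
tool_rot: [2.221, 2.22, 0.006]
ft_force: [0.5, 0.5, -0.3]
grip_width: 1.0
grip_force: 0.0
```

```bash
cat > ring.py <<'E'
from h import *
import sys
# fit circle of known radius to the outline of a bright grey flat ring; plane height given
def fitring(name,h,r,guess,win=.06,bore=.016):
    z=np.load(f'pics/{name}.npz');K,T=z['K'],z['T'];im=z['im']
    # rectified top view of plane z=h around guess, 0.25 mm/px
    n=int(2*win/.00025);g=(np.arange(n)-n/2)*.00025
    X,Y=np.meshgrid(guess[0]+g,guess[1]+g,indexing='ij');Q=np.stack([X,Y,np.full_like(X,h),np.ones_like(X)],-1)@np.linalg.inv(T).T
    u=K[0,0]*Q[...,0]/Q[...,2]+K[0,2];v=K[1,1]*Q[...,1]/Q[...,2]+K[1,2]
    return cv2.remap(im,u.astype(np.float32),v.astype(np.float32),cv2.INTER_LINEAR),guess
def score(rect,guess,r,bore,rng=.008):
    # maximise annulus-vs-surround contrast with radial gradient
    g=cv2.GaussianBlur(cv2.cvtColor(rect,cv2.COLOR_RGB2GRAY).astype(np.float32),(0,0),3);n=g.shape[0]
    a=np.linspace(0,2*np.pi,180,endpoint=False);best=[]
    def grad(cx,cy,rad):
        s=lambda q:g[np.clip((cx+q*np.cos(a)),0,n-1).astype(int),np.clip((cy+q*np.sin(a)),0,n-1).astype(int)]
        return s(rad-6)-s(rad+6)
    k=int(rng/.00025)
    for dx in range(-k,k+1):
        for dy in range(-k,k+1):
            cx,cy=n/2+dx,n/2+dy
            o=np.median(grad(cx,cy,r/.00025));i=-np.median(grad(cx,cy,bore/.00025)) if bore else 0
            best.append((o+i,o,i,dx,dy))
    b=max(best);return np.array(guess)+np.array(b[3:])*.00025,b[:3]
E
python3 - <<'E'
from ring import *
print(ctrl.get_state()['position'],ctrl.get_state()['tool_rot'])
im,d,P=shot('wrist','w1')
rect,g=fitring('w1',.012,.032,(.353,.3376));print(score(rect,g,.032,.016))
for r in(.030,.031,.033):print(r,score(rect,g,r,0))
cv2.imwrite('pics/w1v.png',np.hstack([im[:,:,::-1],cv2.resize(rect[:,:,::-1],(240,420))]))
m=(P[...,2]>.008)&(P[...,2]<.016)&(np.hypot(P[...,0]-.353,P[...,1]-.338)<.045);q=P[m];print(len(q),q.mean(0),np.median(q[:,2]))
E
```

```text
[0.35913512 0.33834169 0.15270795] [2.22131616 2.22043316 0.00570743]
(array([0.35425, 0.34035]), (np.float32(89.48421), np.float32(44.648216), np.float32(44.835995)))
0.03 (array([0.354 , 0.3401]), (np.float32(29.297798), np.float32(29.297798), 0))
0.031 (array([0.35425, 0.33985]), (np.float32(45.75024), np.float32(45.75024), 0))
0.033 (array([0.35425, 0.3401 ]), (np.float32(25.080227), np.float32(25.080227), 0))
2058 [0.35402243 0.34094948 0.01220254] 0.012273870144861115
```

View pics/w1v.png

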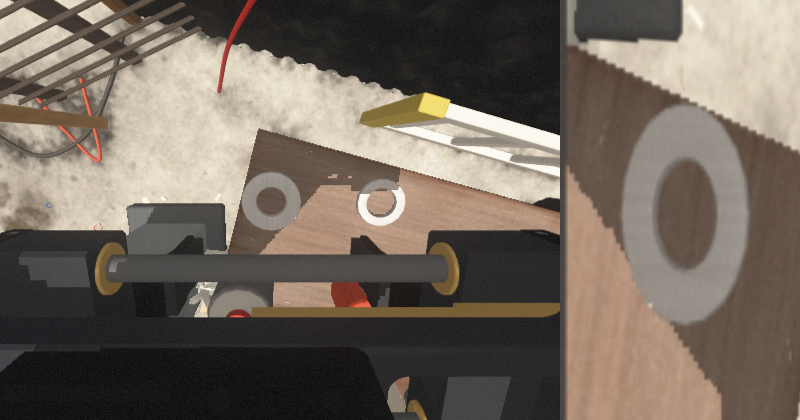

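The wrist view shows the wide ring at (271,201), the narrow one at (381,203), and both grip rods. The wide ring's centre is at (0.354, 0.3405).

Request:
step_arm(
  targets=[
    [-0.5, 0.2, -3.5, 0, 0, 0, 1],
    [0, 0, -3.5, 0, 0, 0, 1],
    [0, 0, -3.0, 0, 0, 0, 1],
    [0, 0, -2.0, 0, 0, 0, 1],
    [0, 0, -1.0, 0, 0, 0, 1],
  ],
  force=25,
)

```text
time: 4.32
position: [0.3525, 0.3385, 0.0191]
tool_rot: [-2.222, -2.221, 0.003]
ft_force: [0.1, -0.9, -0.2]
grip_width: 1.0
grip_force: 0.0
```

Request:
step_arm(
  targets=[
    [0, 0, 0, 0, 0, 0, 1],
    [0, 0, 0, 0, 0, 0, 1],
    [0, 0, 0, 0, 0, 0, 1],
    [0, 0, 0, 0, 0, 0, 1],
    [0, 0, 0, 0, 0, 0, 1],
  ],
)

```text
time: 4.73
position: [0.354, 0.3399, 0.022]
tool_rot: [2.221, 2.22, 0.004]
ft_force: [-0.7, -0.6, -0.6]
grip_width: 0.996
grip_force: 0.0
```

```bash
python3 - <<'E'
from ring import *
s=ctrl.get_state();print(s['position'],s['tool_rot'],s['ft_force'])
im,d,P=shot('wrist','w2')
rect,g=fitring('w2',.012,.032,(.354,.340));print(score(rect,g,.032,.016))
m=(P[...,2]>.008)&(P[...,2]<.016)&(np.hypot(P[...,0]-.353,P[...,1]-.338)<.045);print(m.sum())
E
```

```text
[0.35395994 0.33987628 0.02196902] [2.22134559 2.22011679 0.00407967] [-0.684132   -0.56815897 -0.55666332]
(array([0.354  , 0.34025]), (np.float32(93.604485), np.float32(48.54735), np.float32(45.057133)))
3826
```

Request:
step_arm(
  targets=[
    [0, 0.05, -1.0, 0, 0, 0, 1],
    [0, 0, -0.8, 0, 0, 0, 1],
    [0, 0, 0, 0, 0, 0, 1],
    [0, 0, 0, 0, 0, 0, 0.68],
    [0, 0, 0, 0, 0, 0, 0.68],
  ],
)

```text
time: 5.2
position: [0.3526, 0.3397, 0.0022]
tool_rot: [-2.221, -2.221, 0.001]
ft_force: [0.7, 0.2, -1.2]
grip_width: 0.918
grip_force: 0.0
```

Request:
step_arm(
  targets=[
    [0, 0, 0, 0, 0, 0, 0.68],
    [0, 0, 0, 0, 0, 0, 0.68],
    [0, 0, 0, 0, 0, 0, 0.68],
    [0, 0, 0, 0, 0, 0, 0.68],
    [0, 0, 0, 0, 0, 0, 0.68],
  ],
)

```text
time: 5.62
position: [0.3531, 0.3398, 0.0028]
tool_rot: [2.222, 2.221, 0.001]
ft_force: [-0.2, 0.1, -0.2]
grip_width: 0.714
grip_force: 25.0
```

Request:
step_arm(
  targets=[
    [0, 0, 1.0, 0, 0, 0, 0.6],
    [0, 0, 3.0, 0, 0, 0, 0.6],
    [0, 0, 4.0, 0, 0, 0, 0.6],
    [0, 0, 4.0, 0, 0, 0, 0.6],
    [0, 0, 4.0, 0, 0, 0, 0.6],
  ],
)

```text
time: 6.03
position: [0.3518, 0.3396, 0.1645]
tool_rot: [-2.22, -2.222, 0.001]
ft_force: [1.0, -0.8, -1.7]
grip_width: 0.713
grip_force: 25.0
```

Request:
step_arm(
  targets=[
    [0, 0, 4.0, 0, 0, 0, 0.6],
    [0, 0, 4.0, 0, 0, 0, 0.6],
    [0, 0, 4.0, 0, 0, 0, 0.6],
    [0, 0, 4.0, 0, 0, 0, 0.6],
    [1.6, -3.2, 0, 0, 0, -0.8, 0.6],
  ],
)

```text
time: 6.45
position: [0.3665, 0.3169, 0.3314]
tool_rot: [-2.222, -2.22, -0.023]
ft_force: [-0.1, 2.6, -1.4]
grip_width: 0.714
grip_force: 25.0
```

Request:
step_arm(
  targets=[
    [1.6, -3.2, 0, 0, 0, -0.8, 0.6],
    [1.6, -3.2, 0, 0, 0, -0.8, 0.6],
    [1.6, -3.2, 0, 0, 0, -0.8, 0.6],
    [1.6, -3.2, 0, 0, 0, -0.8, 0.6],
    [1.6, -3.2, 0, 0, 0, -0.8, 0.6],
  ],
)

```text
time: 6.87
position: [0.4487, 0.1464, 0.3232]
tool_rot: [2.312, 2.126, 0.0]
ft_force: [0.8, 0.3, -2.2]
grip_width: 0.711
grip_force: 25.0
```

Request:
step_arm(
  targets=[
    [1.6, -3.2, 0, 0, 0, -0.8, 0.6],
    [1.6, -3.2, 0, 0, 0, -0.8, 0.6],
    [1.6, -3.2, 0, 0, 0, -0.8, 0.6],
    [1.6, -3.2, 0, 0, 0, -0.8, 0.6],
    [1.6, -3.2, 0, 0, 0, -0.8, 0.6],
  ],
)

```text
time: 7.28
position: [0.5289, -0.0135, 0.3231]
tool_rot: [2.385, 2.044, 0.0]
ft_force: [1.1, 0.5, -1.7]
grip_width: 0.711
grip_force: 25.0
```

Request:
step_arm(
  targets=[
    [1.2, -2.9, 0, 0, 0, -1.2, 0.6],
    [1.2, -2.9, 0, 0, 0, 0, 0.6],
    [0, 0, 0, 0, 0, 0, 0.6],
    [0, 0, 0, 0, 0, 0, 0.6],
    [0, 0, 0, 0, 0, 0, 0.6],
  ],
)

```text
time: 7.7
position: [0.5526, -0.0693, 0.3227]
tool_rot: [-2.405, -2.019, -0.001]
ft_force: [-0.5, 1.0, -1.9]
grip_width: 0.716
grip_force: 25.0
```

```bash
python3 - <<'E'
from ring import *
s=ctrl.get_state();print(s['position'],s['tool_rot'],s['ft_force'],s['grip_width'],s['grip_force'])
im,d,P=shot('wrist','w3')
rect,g=fitring('w3',.040,.035,(.563,-.011),win=.05)
print('hole',score(rect,g,.010*0+.0001,.010))
cv2.imwrite('pics/w3v.png',np.hstack([im[:,:,::-1],cv2.resize(rect[:,:,::-1],(240,420))]))
E
```

```text
[ 0.55255308 -0.06928695  0.32269629] [-2.40495602e+00 -2.01933992e+00 -8.26117151e-04] [-0.52306011  1.02376136 -1.85296406] 0.715633219494406 24.99992609024048
hole (array([ 0.563 , -0.0125]), (np.float32(34.482136), np.float32(0.10828781), np.float32(34.373848)))
```

View pics/w3v.png

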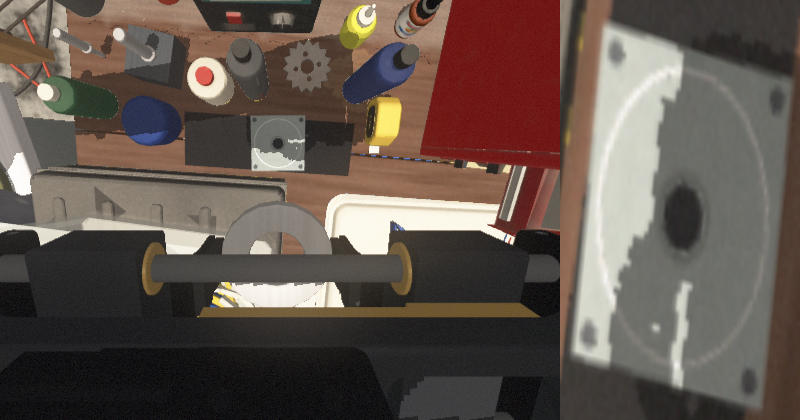

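Gauge hole at wrist px (277,144), giving (0.563, -0.0125). The wide ring is in the fingers at (277,243). Next I move over the plate and go down.

Request:
step_arm(
  targets=[
    [0.5, 2.8, 0, 0, 0, 0, 0.6],
    [0.5, 2.9, 0, 0, 0, 0, 0.6],
    [0, 0, -3.0, 0, 0, 0, 0.6],
    [0, 0, -4.0, 0, 0, 0, 0.6],
    [0, 0, -4.0, 0, 0, 0, 0.6],
  ],
)

```text
time: 8.17
position: [0.5634, -0.0105, 0.2132]
tool_rot: [2.4, 2.023, 0.005]
ft_force: [1.5, -0.4, -2.1]
grip_width: 0.713
grip_force: 25.0
```

Request:
step_arm(
  targets=[
    [0, 0, -4.0, 0, 0, 0, 0.6],
    [0, 0, -4.0, 0, 0, 0, 0.6],
    [0, 0, -3.5, 0, 0, 0, 0.6],
    [0, 0, -2.5, 0, 0, 0, 0.6],
    [0, 0, -1.0, 0, 0, 0, 0.6],
  ],
)

```text
time: 8.58
position: [0.5595, -0.0116, 0.059]
tool_rot: [-2.4, -2.019, 0.007]
ft_force: [0.4, -1.3, -1.7]
grip_width: 0.715
grip_force: 25.0
```

Request:
step_arm(
  targets=[
    [0, 0, 0, 0, 0, 0, 0.6],
    [0, 0, 0, 0, 0, 0, 0.6],
    [0, 0, 0, 0, 0, 0, 0.6],
    [0, 0, 0, 0, 0, 0, 0.6],
    [0, 0, 0, 0, 0, 0, 0.6],
  ],
)

```text
time: 9.0
position: [0.5643, -0.0133, 0.0645]
tool_rot: [2.405, 2.018, 0.004]
ft_force: [0.3, -0.6, -1.7]
grip_width: 0.713
grip_force: 25.0
```

```bash
python3 - <<'E'
from ring import *
s=ctrl.get_state();p=s['position'];print(p,s['tool_rot'],s['ft_force'],s['grip_width'])
im,d,P=shot('wrist','w4')
rect,g=fitring('w4',p[2]-.0028+.012,.032,p[:2],win=.045);print('ring in hand',score(rect,g,.032,.016))
r2,g=fitring('w4',.04,.035,(.563,-.0125),win=.05);cv2.imwrite('pics/w4v.png',np.hstack([im[:,:,::-1],cv2.resize(r2[:,:,::-1],(240,420))]))
E
```

```text
[ 0.564279   -0.01326349  0.06449954] [2.40484813 2.01750025 0.00350661] [ 0.34459856 -0.61561929 -1.66312453] 0.7128407407077397
ring in hand (array([ 0.564529  , -0.01351349]), (np.float32(71.29741), np.float32(38.77604), np.float32(32.52137)))
```

View pics/w4v.png

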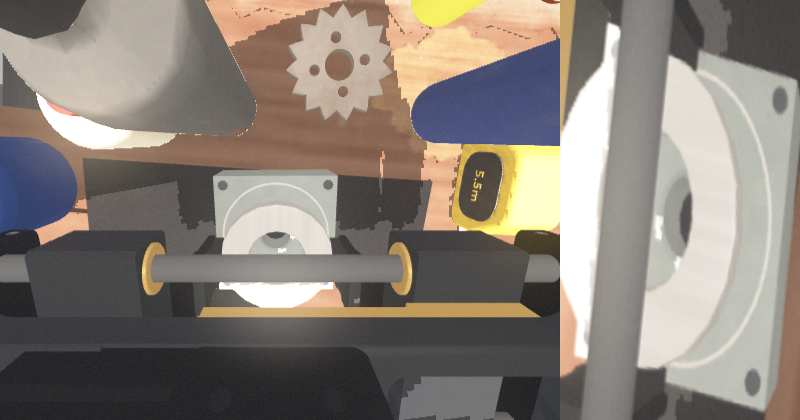

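Close view: the ring in the fingers is at (277,250) and the far arc of the marked circle is visible near (277,190). I'll fit that arc for a precise centre.

```bash
cat >> ring.py <<'E'
def arcfit(name,h,r,guess,a0,a1,rng=.006,line=True):
    "bright line of radius r; angles a0..a1 deg (world) visible"
    rect,_=fitring(name,h,r,guess,win=.05);g=cv2.GaussianBlur(cv2.cvtColor(rect,cv2.COLOR_RGB2GRAY).astype(np.float32),(0,0),1.5);n=g.shape[0]
    a=np.radians(np.arange(a0,a1,1.));k=int(rng/.00025);best=[]
    for dx in range(-k,k+1):
        for dy in range(-k,k+1):
            s=lambda q:cv2.remap(g,(n/2+dy+q*np.sin(a)).astype(np.float32)[None],(n/2+dx+q*np.cos(a)).astype(np.float32)[None],cv2.INTER_LINEAR)[0]
            R0=r/.00025
            best.append((np.mean(np.clip(s(R0)-(s(R0-8)+s(R0+8))/2,-15,15)),dx,dy))
    b=max(best);return np.array(guess)+np.array(b[1:])*.00025,b[0]
E
python3 - <<'E'
from ring import *
for a in[(20,150),(30,130),(40,120)]:print(arcfit('w4',.04,.035,(.563,-.0125),*a))
print(arcfit('w3',.04,.035,(.563,-.0125),0,360))
E
```

```text
(array([ 0.56525, -0.01   ]), np.float32(15.0))
(array([ 0.5655 , -0.01025]), np.float32(15.0))
(array([ 0.5655 , -0.01025]), np.float32(15.0))
(array([ 0.56475, -0.01   ]), np.float32(13.093715))
```

Request:
step_arm(
  targets=[
    [0.1, 0.33, 0, 0, 0, 0, 0.6],
    [0, 0, -0.8, 0, 0, 0, 0.6],
    [0, 0, -0.8, 0, 0, 0, 0.6],
    [0, 0, 0, 0, 0, 0, 0.6],
    [0, 0, 0, 0, 0, 0, 0.6],
  ],
)

```text
time: 9.47
position: [0.5629, -0.01, 0.0454]
tool_rot: [-2.405, -2.018, 0.003]
ft_force: [-0.4, 0.7, -1.8]
grip_width: 0.712
grip_force: 25.0
```

Request:
step_arm(
  targets=[
    [0, 0, 0, 0, 0, 0, 0.6],
    [0, 0, 0, 0, 0, 0, 0.6],
    [0, 0, 0, 0, 0, 0, 0.6],
    [0, 0, 0, 0, 0, 0, 0.6],
    [0, 0, 0, 0, 0, 0, 0.6],
  ],
)

```text
time: 9.88
position: [0.5641, -0.01, 0.0468]
tool_rot: [2.407, 2.019, 0.0]
ft_force: [-0.4, -0.1, -2.2]
grip_width: 0.713
grip_force: 25.0
```

```bash
python3 - <<'E'
from ring import *
s=ctrl.get_state();p=s['position'];print(p,s['tool_rot'],s['ft_force'],s['grip_width'])
im,d,P=shot('wrist','w5')
rect,g=fitring('w5',p[2]-.0028+.012,.032,p[:2],win=.045);print('ring in hand',score(rect,g,.032,.016))
for a in[(20,150),(30,130),(40,120)]:print(arcfit('w5',.04,.035,(.563,-.0125),*a))
E
```

```text
[ 0.56405236 -0.01001913  0.04675127] [2.40659507e+00 2.01885105e+00 3.56181563e-04] [-0.38577045 -0.12335574 -2.21633172] 0.7129219060197799
ring in hand (array([ 0.56430236, -0.01076913]), (np.float32(61.987473), np.float32(32.300415), np.float32(29.687057)))
(array([ 0.56525, -0.01   ]), np.float32(15.0))
(array([ 0.5655 , -0.01025]), np.float32(15.0))
(array([ 0.5655 , -0.01025]), np.float32(15.0))
```

Request:
step_arm(
  targets=[
    [0.1, 0.05, -0.2, 0, 0, 0, 0.6],
    [0, 0, -0.15, 0, 0, 0, 0.6],
    [0, 0, -0.05, 0, 0, 0, 0.6],
    [0, 0, 0, 0, 0, 0, 0.6],
    [0, 0, 0, 0, 0, 0, 0.6],
  ],
)

```text
time: 10.35
position: [0.5651, -0.0094, 0.0428]
tool_rot: [2.407, 2.019, 0.0]
ft_force: [-0.6, 0.2, 1.8]
grip_width: 0.713
grip_force: 25.0
```

Request:
step_arm(
  targets=[
    [0, 0, 0, 0, 0, 0, 0.6],
    [0, 0, 0, 0, 0, 0, 0.6],
    [0, 0, 0, 0, 0, 0, 0.6],
    [0, 0, 0, 0, 0, 0, 0.6],
    [0, 0, 0, 0, 0, 0, 0.6],
  ],
)

```text
time: 10.77
position: [0.5651, -0.0094, 0.0428]
tool_rot: [2.407, 2.019, 0.001]
ft_force: [-0.2, -0.0, 2.3]
grip_width: 0.711
grip_force: 25.0
```

Request:
step_arm(
  targets=[
    [0, 0, 0, 0, 0, 0, 0.8],
    [0, 0, 0, 0, 0, 0, 0.9],
    [0, 0, 0, 0, 0, 0, 1],
    [0, 0, 0, 0, 0, 0, 1],
    [0, 0, 0, 0, 0, 0, 1],
  ],
)

```text
time: 11.18
position: [0.5648, -0.0095, 0.0424]
tool_rot: [-2.407, -2.019, 0.0]
ft_force: [-0.1, -0.3, -0.1]
grip_width: 0.965
grip_force: 0.0
```

Request:
step_arm(
  targets=[
    [0, 0, 1.0, 0, 0, 0, 1],
    [0, 0, 2.0, 0, 0, 0, 1],
    [0, 0, 2.0, 0, 0, 0, 1],
    [0, 0, 2.0, 0, 0, 0, 1],
    [0, 0, 2.0, 0, 0, 0, 1],
  ],
)

```text
time: 11.6
position: [0.565, -0.0093, 0.1343]
tool_rot: [2.406, 2.019, 0.001]
ft_force: [0.7, 0.6, -0.4]
grip_width: 1.003
grip_force: 0.0
```

Request:
step_arm(
  targets=[
    [0, 0, 3.0, 0, 0, 0, 1],
    [0, 0, 3.0, 0, 0, 0, 1],
    [0, 0, 1.0, 0, 0, 0, 1],
    [0, 0, 0, 0, 0, 0, 1],
    [0, 0, 0, 0, 0, 0, 1],
  ],
)

```text
time: 12.02
position: [0.5649, -0.0095, 0.2028]
tool_rot: [2.406, 2.019, 0.001]
ft_force: [0.5, 0.2, -0.4]
grip_width: 1.002
grip_force: 0.0
```

```bash
python3 - <<'E'
from ring import *
s=ctrl.get_state();p=s['position'];print(p,s['tool_rot'],s['ft_force'],s['grip_width'])
im,d,P=shot('wrist','w6')
for g0 in[(.565,-.010),(.564,-.012)]:
  rect,g=fitring('w6',.052,.032,g0,win=.045);print('ring',score(rect,g,.032,.016),score(rect,g,.032,0),score(rect,g,.0001,.016))
for a in[(20,150),(30,130),(40,120),(0,360)]:print(arcfit('w6',.04,.035,(.565,-.010),*a))
E
```

```text
[ 0.5649475  -0.0095178   0.20279799] [2.40615401e+00 2.01858337e+00 6.25466832e-04] [ 0.45644705  0.23658311 -0.4447617 ] 1.0020135548616325
ring (array([ 0.56575, -0.01075]), (np.float32(31.176277), np.float32(0.88152313), np.float32(30.294754))) (array([ 0.57275, -0.018  ]), (np.float32(17.81491), np.float32(17.81491), 0)) (array([ 0.56575, -0.01075]), (np.float32(31.307098), np.float32(1.0123444), np.float32(30.294754)))
ring (array([ 0.56575, -0.01075]), (np.float32(31.176277), np.float32(0.88152313), np.float32(30.294754))) (array([ 0.5715, -0.019 ]), (np.float32(23.519333), np.float32(23.519333), 0)) (array([ 0.56575, -0.01075]), (np.float32(31.307098), np.float32(1.0123444), np.float32(30.294754)))
(array([ 0.565  , -0.00975]), np.float32(10.908909))
(array([ 0.5645, -0.0095]), np.float32(11.6035795))
(array([ 0.56425, -0.00975]), np.float32(11.376173))
(array([ 0.56875, -0.01525]), np.float32(5.138474))
```

Request:
step_arm(
  targets=[
    [0, 0, 3.5, 0, 0, 0, 1],
    [0, 0, 3.5, 0, 0, 0, 1],
    [0, 0, 3.5, 0, 0, 0, 1],
    [0, 0, 3.0, 0, 0, 0, 1],
    [-0.9, 3.5, 0, 0, 0, 1, 1],
  ],
)

```text
time: 12.48
position: [0.5593, 0.0173, 0.3413]
tool_rot: [2.396, 2.02, 0.004]
ft_force: [0.7, -0.8, -0.4]
grip_width: 1.001
grip_force: 0.0
```

Request:
step_arm(
  targets=[
    [-0.9, 3.5, 0, 0, 0, 1, 1],
    [-0.9, 3.5, 0, 0, 0, 1, 1],
    [-0.9, 3.5, 0, 0, 0, 1, 1],
    [-0.9, 3.5, 0, 0, 0, 1, 1],
    [-0.9, 3.5, 0, 0, 0, 1, 1],
  ],
)

```text
time: 12.9
position: [0.5096, 0.2016, 0.3354]
tool_rot: [-2.296, -2.142, 0.005]
ft_force: [0.9, 0.3, 0.5]
grip_width: 0.997
grip_force: 0.0
```

Request:
step_arm(
  targets=[
    [-0.9, 3.5, 0, 0, 0, 1, 1],
    [-0.9, 3.5, 0, 0, 0, 1, 1],
    [-0.9, 3.5, 0, 0, 0, 1, 1],
    [-1.0, 3.3, 0, 0, 0, 1, 1],
    [0, 0, -4.0, 0, 0, 0, 1],
  ],
)

```text
time: 13.32
position: [0.4708, 0.3495, 0.3023]
tool_rot: [-2.204, -2.232, -0.018]
ft_force: [-0.0, 0.7, 1.8]
grip_width: 1.0
grip_force: 0.0
```

Request:
step_arm(
  targets=[
    [0, 0, -4.0, 0, 0, 0, 1],
    [0, 0, -4.0, 0, 0, 0, 1],
    [0, 0, -4.0, 0, 0, 0, 1],
    [0, 0, -3.0, 0, 0, 0, 1],
    [0, 0, 0, 0, 0, 0, 1],
  ],
)

```text
time: 13.73
position: [0.4691, 0.3345, 0.1387]
tool_rot: [-2.218, -2.219, 0.024]
ft_force: [-0.4, -1.2, -0.6]
grip_width: 1.001
grip_force: 0.0
```

Request:
step_arm(
  targets=[
    [0, 0, 0, 0, 0, 0, 1],
    [0, 0, 0, 0, 0, 0, 1],
    [0, 0, 0, 0, 0, 0, 1],
    [0, 0, 0, 0, 0, 0, 1],
    [0, 0, 0, 0, 0, 0, 1],
  ],
)

```text
time: 14.15
position: [0.4748, 0.3392, 0.1494]
tool_rot: [2.221, 2.22, 0.005]
ft_force: [-0.0, -0.5, -0.6]
grip_width: 1.001
grip_force: 0.0
```

```bash
python3 - <<'E'
from ring import *
s=ctrl.get_state();p=s['position'];print(p,s['tool_rot'],s['ft_force'])
im,d,P=shot('wrist','w7')
for n in('w7','w2','w1'):
  rect,g=fitring(n,.009,.026,(.4716,.338),win=.045);print('ring',score(rect,g,.026,.016))
m=(P[...,2]>.15)&(P[...,2]<.23)&(P[...,1]>.24)&(P[...,0]>.4);q=P[m];print('tall: max y',len(q),np.percentile(q[:,1],[50,99]) if len(q) else '')
E
```

```text
[0.47480139 0.33917126 0.14939941] [2.22104168 2.22031711 0.00452961] [-0.03944858 -0.47547121 -0.5527896 ]
ring (array([0.47335, 0.33825]), (np.float32(89.885056), np.float32(45.630867), np.float32(44.254185)))
ring (array([0.4706 , 0.33825]), (np.float32(5.350569), np.float32(5.0102654), np.float32(0.34030342)))
ring (array([0.4726, 0.3385]), (np.float32(151.0239), np.float32(62.26117), np.float32(88.762726)))
tall: max y 7372 [0.34861989 0.37728254]
```

Request:
step_arm(
  targets=[
    [-0.15, -0.1, -3.0, 0, 0, 4, 1],
    [0, 0, -3.0, 0, 0, 0, 1],
    [0, 0, -3.0, 0, 0, 0, 1],
    [0, 0, -2.5, 0, 0, 0, 1],
    [0, 0, -1.5, 0, 0, 0, 1],
  ],
)

```text
time: 14.62
position: [0.4714, 0.3364, 0.0152]
tool_rot: [-2.143, -2.297, 0.004]
ft_force: [-0.8, 0.5, 0.4]
grip_width: 1.002
grip_force: 0.0
```

Request:
step_arm(
  targets=[
    [0, 0, -0.5, 0, 0, 0, 1],
    [0, 0, 0, 0, 0, 0, 1],
    [0, 0, 0, 0, 0, 0, 1],
    [0, 0, 0, 0, 0, 0, 1],
    [0, 0, 0, 0, 0, 0, 1],
  ],
)

```text
time: 15.03
position: [0.4735, 0.3383, 0.0142]
tool_rot: [2.142, 2.297, 0.004]
ft_force: [0.1, -0.5, 0.5]
grip_width: 1.0
grip_force: 0.0
```

```bash
python3 - <<'E'
from ring import *
s=ctrl.get_state();p=s['position'];print(p,s['tool_rot'],s['ft_force'])
im,d,P=shot('wrist','w8')
rect,g=fitring('w8',.009,.026,(.4730,.338),win=.045);print('ring',score(rect,g,.026,.016))
E
```

```text
[0.47347681 0.33826443 0.01421596] [2.14225262 2.29652361 0.00422707] [ 0.14793554 -0.54597342  0.50089948]
ring (array([0.473  , 0.33825]), (np.float32(92.76448), np.float32(45.150936), np.float32(47.61354)))
```

Request:
step_arm(
  targets=[
    [0, 0, -0.7, 0, 0, 0, 1],
    [0, 0, -0.45, 0, 0, 0, 1],
    [0, 0, 0, 0, 0, 0, 0.8],
    [0, 0, 0, 0, 0, 0, 0.5],
    [0, 0, 0, 0, 0, 0, 0.5],
  ],
)

```text
time: 15.5
position: [0.4721, 0.3374, 0.0007]
tool_rot: [-2.143, -2.297, 0.001]
ft_force: [-0.4, 0.3, -0.0]
grip_width: 0.855
grip_force: 0.0
```

Request:
step_arm(
  targets=[
    [0, 0, 0, 0, 0, 0, 0.5],
    [0, 0, 0, 0, 0, 0, 0.5],
    [0, 0, 0, 0, 0, 0, 0.5],
    [0, 0, 0, 0, 0, 0, 0.5],
    [0, 0, 0, 0, 0, 0, 0.5],
  ],
)

```text
time: 15.92
position: [0.4724, 0.3375, 0.0011]
tool_rot: [2.143, 2.297, 0.0]
ft_force: [-0.3, -0.8, -0.2]
grip_width: 0.581
grip_force: 25.0
```

Request:
step_arm(
  targets=[
    [0, 0, 1.0, 0, 0, 0, 0.5],
    [0, 0, 3.0, 0, 0, 0, 0.5],
    [0, 0, 4.0, 0, 0, 0, 0.5],
    [0, 0, 4.0, 0, 0, 0, 0.5],
    [0, 0, 4.0, 0, 0, 0, 0.5],
  ],
)

```text
time: 16.33
position: [0.4718, 0.3375, 0.1634]
tool_rot: [-2.142, -2.298, 0.0]
ft_force: [0.6, 0.1, -1.5]
grip_width: 0.578
grip_force: 25.0
```

Request:
step_arm(
  targets=[
    [0, 0, 4.0, 0, 0, 0, 0.5],
    [0, 0, 4.0, 0, 0, 0, 0.5],
    [0, 0, 4.0, 0, 0, 0, 0.5],
    [0, 0, 4.0, 0, 0, 0, 0.5],
    [0.9, -3.5, 0, 0, 0, -1.4, 0.5],
  ],
)

```text
time: 16.75
position: [0.4793, 0.3127, 0.331]
tool_rot: [-2.155, -2.284, -0.026]
ft_force: [-0.1, 2.1, 0.8]
grip_width: 0.575
grip_force: 25.0
```

Request:
step_arm(
  targets=[
    [0.9, -3.5, 0, 0, 0, -1.4, 0.5],
    [0.9, -3.5, 0, 0, 0, -1.4, 0.5],
    [0.9, -3.5, 0, 0, 0, -1.4, 0.5],
    [0.9, -3.5, 0, 0, 0, -1.4, 0.5],
    [0.9, -3.5, 0, 0, 0, -1.4, 0.5],
  ],
)

```text
time: 17.17
position: [0.5262, 0.1261, 0.322]
tool_rot: [2.305, 2.133, 0.001]
ft_force: [0.3, -0.4, -0.9]
grip_width: 0.58
grip_force: 25.0
```

Request:
step_arm(
  targets=[
    [0.9, -3.5, 0, 0, 0, -1.4, 0.5],
    [0.9, -3.5, 0, 0, 0, -1.4, 0.5],
    [0.9, -3.5, 0, 0, 0, -1.4, 0.5],
    [1.1, -3.3, 0, 0, 0, -1.4, 0.5],
    [0, 0, -3.0, 0, 0, 0, 0.5],
  ],
)

```text
time: 17.58
position: [0.5686, -0.0201, 0.2962]
tool_rot: [2.411, 1.997, 0.008]
ft_force: [0.9, -1.8, -0.7]
grip_width: 0.58
grip_force: 25.0
```

Request:
step_arm(
  targets=[
    [0, 0, -4.0, 0, 0, 0, 0.5],
    [0, 0, -4.0, 0, 0, 0, 0.5],
    [0, 0, -4.0, 0, 0, 0, 0.5],
    [0, 0, -4.0, 0, 0, 0, 0.5],
    [0, 0, -3.0, 0, 0, 0, 0.5],
  ],
)

```text
time: 18.0
position: [0.5627, -0.0103, 0.0985]
tool_rot: [-2.405, -2.018, 0.003]
ft_force: [-0.4, 0.2, -0.9]
grip_width: 0.579
grip_force: 25.0
```

Request:
step_arm(
  targets=[
    [0, 0, -2.0, 0, 0, 0, 0.5],
    [0, 0, 0, 0, 0, 0, 0.5],
    [0, 0, 0, 0, 0, 0, 0.5],
    [0, 0, 0, 0, 0, 0, 0.5],
    [0, 0, 0, 0, 0, 0, 0.5],
  ],
)

```text
time: 18.42
position: [0.5662, -0.0103, 0.0836]
tool_rot: [2.404, 2.017, 0.005]
ft_force: [0.4, 1.2, -0.2]
grip_width: 0.577
grip_force: 25.0
```

```bash
python3 - <<'E'
from ring import *
s=ctrl.get_state();p=s['position'];print(p,s['tool_rot'],s['ft_force'],s['grip_width'])
im,d,P=shot('wrist','w9')
rect,g=fitring('w9',p[2]-.0011+.009,.026,p[:2],win=.045);print('ring in hand',score(rect,g,.026,.016))
for a in[(20,150),(30,130),(40,120)]:print(arcfit('w9',.04,.035,(.565,-.01),*a))
r2,g=fitring('w9',.052,.035,(.565,-.010),win=.05);cv2.imwrite('pics/w9v.png',np.hstack([im[:,:,::-1],cv2.resize(r2[:,:,::-1],(240,420))]))
E
```

```text
[ 0.56620126 -0.01034114  0.08360318] [2.40444166 2.01732194 0.00466472] [ 0.36842798  1.19683559 -0.22517707] 0.5772685198679119
ring in hand (array([ 0.56645126, -0.01059114]), (np.float32(46.627724), np.float32(30.085152), np.float32(16.542572)))
(array([ 0.56525, -0.01   ]), np.float32(15.0))
(array([ 0.5655 , -0.01025]), np.float32(15.0))
(array([ 0.5655 , -0.01025]), np.float32(15.0))
```

View pics/w9v.png

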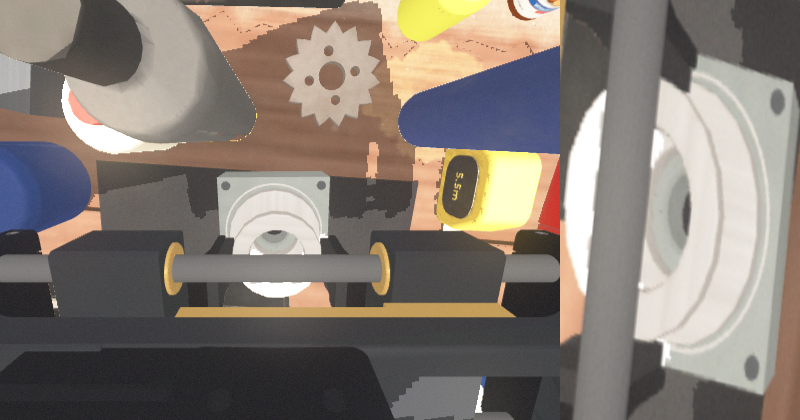

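The wide ring lies concentric in the circle around (273,215), and the narrow ring is held just above it. I need a shift of about -1 mm in x, then down.

Request:
step_arm(
  targets=[
    [-0.1, 0.03, -1.0, 0, 0, 0, 0.5],
    [0, 0, -1.0, 0, 0, 0, 0.5],
    [0, 0, -0.5, 0, 0, 0, 0.5],
    [0, 0, 0, 0, 0, 0, 0.5],
    [0, 0, 0, 0, 0, 0, 0.5],
  ],
)

```text
time: 18.88
position: [0.5628, -0.0101, 0.0553]
tool_rot: [-2.406, -2.019, 0.002]
ft_force: [0.2, -0.8, -0.9]
grip_width: 0.577
grip_force: 25.0
```

Request:
step_arm(
  targets=[
    [0, 0, 0, 0, 0, 0, 0.5],
    [0, 0, 0, 0, 0, 0, 0.5],
    [0, 0, 0, 0, 0, 0, 0.5],
    [0, 0, 0, 0, 0, 0, 0.5],
    [0, 0, 0, 0, 0, 0, 0.5],
  ],
)

```text
time: 19.3
position: [0.5636, -0.0102, 0.0563]
tool_rot: [2.406, 2.019, 0.0]
ft_force: [0.0, 0.2, -0.4]
grip_width: 0.575
grip_force: 25.0
```

```bash
python3 - <<'E'
from ring import *
s=ctrl.get_state();p=s['position'];print(p,s['tool_rot'],s['ft_force'],s['grip_width'])
im,d,P=shot('wrist','w10')
rect,g=fitring('w10',p[2]-.0011+.009,.026,p[:2],win=.045);print('ring in hand',score(rect,g,.026,.016),score(rect,g,.026,0))
print(arcfit('w10',.04,.035,(.565,-.01),30,130))
E
```

```text
[ 0.56357521 -0.01020177  0.05630825] [2.40649182e+00 2.01889862e+00 3.96360152e-04] [ 0.04644368  0.18858433 -0.37479094] 0.5746603102932843
ring in hand (array([ 0.56357521, -0.01095177]), (np.float32(46.548935), np.float32(22.655907), np.float32(23.893028))) (array([ 0.56382521, -0.01095177]), (np.float32(23.31498), np.float32(23.31498), 0))
(array([ 0.5655 , -0.01025]), np.float32(15.0))
```

Request:
step_arm(
  targets=[
    [0.17, 0.06, -0.15, 0, 0, 0, 0.5],
    [0, 0, -0.1, 0, 0, 0, 0.5],
    [0, 0, -0.07, 0, 0, 0, 0.5],
    [0, 0, 0, 0, 0, 0, 0.5],
    [0, 0, 0, 0, 0, 0, 0.5],
  ],
)

```text
time: 19.77
position: [0.5652, -0.0095, 0.053]
tool_rot: [2.407, 2.019, 0.0]
ft_force: [-0.5, 0.3, 0.5]
grip_width: 0.576
grip_force: 25.0
```

Request:
step_arm(
  targets=[
    [0, 0, 0, 0, 0, 0, 0.5],
    [0, 0, 0, 0, 0, 0, 0.5],
    [0, 0, 0, 0, 0, 0, 0.5],
    [0, 0, 0, 0, 0, 0, 0.5],
    [0, 0, 0, 0, 0, 0, 0.5],
  ],
)

```text
time: 20.18
position: [0.5653, -0.0095, 0.053]
tool_rot: [2.407, 2.019, 0.0]
ft_force: [0.4, 0.8, 2.3]
grip_width: 0.581
grip_force: 25.0
```

Request:
step_arm(
  targets=[
    [0, 0, 0, 0, 0, 0, 0.65],
    [0, 0, 0, 0, 0, 0, 0.8],
    [0, 0, 0, 0, 0, 0, 0.9],
    [0, 0, 0, 0, 0, 0, 0.9],
    [0, 0, 0, 0, 0, 0, 0.9],
  ],
)

```text
time: 20.6
position: [0.565, -0.0097, 0.0527]
tool_rot: [-2.407, -2.019, 0.0]
ft_force: [-0.7, 0.2, 0.5]
grip_width: 0.851
grip_force: 0.0
```

Request:
step_arm(
  targets=[
    [0, 0, 1.0, 0, 0, 0, 0.9],
    [0, 0, 2.0, 0, 0, 0, 0.9],
    [0, 0, 2.0, 0, 0, 0, 0.9],
    [0, 0, 0, 0, 0, 0, 0.9],
    [0, 0, 0, 0, 0, 0, 0.9],
  ],
)

```text
time: 21.02
position: [0.5664, -0.0096, 0.1048]
tool_rot: [2.405, 2.017, 0.004]
ft_force: [-0.2, -0.3, -0.6]
grip_width: 0.891
grip_force: 0.0
```

Request:
step_arm(
  targets=[
    [0, 0, 0, 0, 0, 0, 1],
    [0, 0, 0, 0, 0, 0, 1],
    [0, 0, 0, 0, 0, 0, 1],
    [0, 0, 0, 0, 0, 0, 1],
    [0, 0, 0, 0, 0, 0, 1],
  ],
)

```text
time: 21.43
position: [0.5648, -0.0096, 0.1023]
tool_rot: [-2.406, -2.019, 0.001]
ft_force: [0.8, -0.4, 0.0]
grip_width: 0.998
grip_force: 0.0
```

```bash
python3 - <<'E'
from ring import *
s=ctrl.get_state();p=s['position'];print(p,s['tool_rot'],s['ft_force'],s['grip_width'])
im,d,P=shot('wrist','w11')
rect,g=fitring('w11',.061,.026,(.565,-.01),win=.045);print('narrow',score(rect,g,.026,.016),score(rect,g,.026,0),score(rect,g,.0001,.016))
rect,g=fitring('w11',.052,.032,(.565,-.01),win=.045);print('wide',score(rect,g,.032,0,.004))
print(arcfit('w11',.04,.035,(.565,-.01),30,130))
E
```

```text
[ 0.5647612  -0.00956355  0.10230438] [-2.40621561e+00 -2.01867630e+00  9.94501848e-04] [ 0.80918122 -0.37713432  0.01936551] 0.9979779717113673
narrow (array([ 0.566 , -0.0095]), (np.float32(54.529922), np.float32(0.010475159), np.float32(54.519447))) (array([ 0.56775, -0.002  ]), (np.float32(25.132126), np.float32(25.132126), 0)) (array([ 0.566 , -0.0095]), (np.float32(54.489143), np.float32(-0.030303955), np.float32(54.519447)))
wide (array([ 0.56575, -0.0095 ]), (np.float32(12.405235), np.float32(12.405235), 0))
(array([ 0.5655 , -0.01025]), np.float32(15.0))
```

Request:
step_arm(
  targets=[
    [0, 0, 3.7, 0, 0, 0, 1],
    [0, 0, 3.7, 0, 0, 0, 1],
    [0, 0, 3.7, 0, 0, 0, 1],
    [0, 0, 3.7, 0, 0, 0, 1],
    [0, 0, 3.7, 0, 0, 0, 1],
  ],
)

```text
time: 21.9
position: [0.5648, -0.0095, 0.2897]
tool_rot: [2.407, 2.019, -0.0]
ft_force: [0.9, -0.2, -0.3]
grip_width: 0.999
grip_force: 0.0
```

Request:
step_arm(
  targets=[
    [0, 0, 3.7, 0, 0, 0, 1],
    [-0.7, 1.0, 0, 0, 0, 7.1, 1],
    [-0.7, 1.0, 0, 0, 0, 7.1, 1],
    [-0.7, 1.0, 0, 0, 0, 7.1, 1],
    [-0.7, 1.0, 0, 0, 0, 7.1, 1],
  ],
)

```text
time: 22.32
position: [0.5368, 0.0309, 0.3249]
tool_rot: [1.83, 2.553, 0.0]
ft_force: [0.3, -0.6, -0.1]
grip_width: 0.995
grip_force: 0.0
```

Request:
step_arm(
  targets=[
    [-0.7, 1.0, 0, 0, 0, 7.1, 1],
    [-0.7, 1.0, 0, 0, 0, 7.1, 1],
    [-0.7, 1.0, 0, 0, 0, 7.1, 1],
    [-0.7, 1.0, 0, 0, 0, 7.1, 1],
    [-0.7, 1.0, 0, 0, 0, 7.1, 1],
  ],
)

```text
time: 22.73
position: [0.5017, 0.0809, 0.3247]
tool_rot: [-0.964, -2.99, 0.0]
ft_force: [-0.2, 0.1, -0.1]
grip_width: 1.004
grip_force: 0.0
```

Request:
step_arm(
  targets=[
    [-0.7, 1.0, 0, 0, 0, 7.1, 1],
    [-0.7, 1.0, 0, 0, 0, 7.1, 1],
    [-0.7, 1.0, 0, 0, 0, 7.1, 1],
    [-0.7, 1.0, 0, 0, 0, 7.1, 1],
    [-0.7, 1.0, 0, 0, 0, 7.1, 1],
  ],
)

```text
time: 23.15
position: [0.4667, 0.1309, 0.3248]
tool_rot: [-0.007, -3.142, 0.0]
ft_force: [0.1, -0.3, -0.3]
grip_width: 0.997
grip_force: 0.0
```

Request:
step_arm(
  targets=[
    [0, 0, 0, 0, 0, 0, 1],
    [0, 0, 0, 0, 0, 0, 1],
    [0, 0, 0, 0, 0, 0, 1],
    [0, 0, 0, 0, 0, 0, 1],
    [0, 0, 0, 0, 0, 0, 1],
  ],
)

```text
time: 23.57
position: [0.4675, 0.1296, 0.3247]
tool_rot: [-0.021, -3.141, -0.0]
ft_force: [-0.4, 0.7, 0.1]
grip_width: 1.003
grip_force: 0.0
```

```bash
python3 - <<'E'
from ring import *
s=ctrl.get_state();p=s['position'];print(p,s['tool_rot'],s['joint_positions'].round(2))
im,d,P=shot('wrist','w12')
q=P[(P[...,2]>.09)&(P[...,2]<.14)&(np.hypot(P[...,0]-.415,P[...,1]-.13)<.03)]
print(len(q));
for lo,hi in[(.09,.1),(.1,.11),(.11,.12),(.12,.129),(.129,.14)]:
  w=q[(q[:,2]>lo)&(q[:,2]<hi)];print(lo,len(w),w.mean(0) if len(w) else '',w.min(0) if len(w) else '',w.max(0) if len(w) else '')
cv2.imwrite('pics/w12v.png',np.hstack([im[:,:,::-1]]))
E
```

```text
[0.46751943 0.12960528 0.32473538] [-2.09245917e-02 -3.14128099e+00 -2.62141340e-04] [ 0.38 -0.05 -0.67  1.65 -0.03  1.52  1.27]
123
0.09 1 [0.40731102 0.13245978 0.09745566] [0.40731102 0.13245978 0.09745566] [0.40731102 0.13245978 0.09745566]
0.1 0   
0.11 0   
0.12 2 [0.4070396  0.13476001 0.12398943] [0.40702425 0.13354628 0.12396292] [0.40705496 0.13597374 0.12401594]
0.129 120 [0.41416872 0.13465991 0.1319116 ] [0.40695553 0.12741099 0.12926377] [0.42103914 0.14183653 0.13434667]
```

View pics/w12v.png

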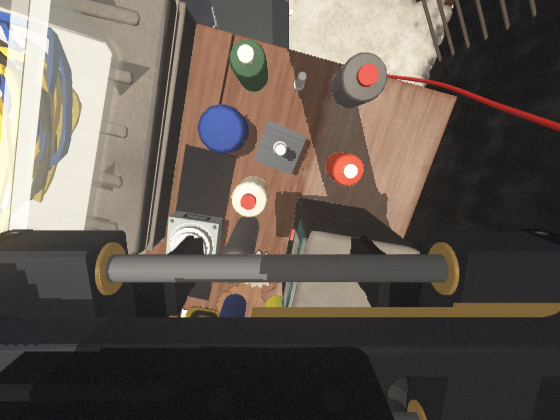

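The stylus in the stand shows its handle top at px (280,149), giving (0.4141, 0.1347, 0.132); the 132 mm top height matches a 126 mm length. The short look-alike is at (300,80). Both rings are on the gauge at (192,238).

Request:
step_arm(
  targets=[
    [-2.7, 0.25, 0, 0, 0, 0.8, 1],
    [-2.6, 0.25, 0, 0, 0, 0, 1],
    [0, 0, -4.0, 0, 0, 0, 1],
    [0, 0, -4.0, 0, 0, 0, 1],
    [0, 0, -4.0, 0, 0, 0, 1],
  ],
  force=60,
)

```text
time: 24.03
position: [0.4147, 0.1351, 0.2043]
tool_rot: [-0.003, 3.138, -0.001]
ft_force: [0.7, -1.0, 0.4]
grip_width: 1.002
grip_force: 0.0
```

Request:
step_arm(
  targets=[
    [0, 0, -4.0, 0, 0, 0, 1],
    [0, 0, -1.5, 0, 0, 0, 1],
    [0, 0, 0, 0, 0, 0, 1],
    [0, 0, 0, 0, 0, 0, 1],
    [0, 0, 0, 0, 0, 0, 1],
  ],
)

```text
time: 24.45
position: [0.4155, 0.1357, 0.1515]
tool_rot: [-0.004, 3.139, 0.001]
ft_force: [-0.0, -1.1, 0.0]
grip_width: 1.003
grip_force: 0.0
```

Request:
step_arm(
  targets=[
    [0, 0, 0, 0, 0, 0, 1],
    [0, 0, 0, 0, 0, 0, 1],
    [0, 0, 0, 0, 0, 0, 1],
    [0, 0, 0, 0, 0, 0, 1],
    [0, 0, 0, 0, 0, 0, 1],
  ],
)

```text
time: 24.87
position: [0.4144, 0.1354, 0.1503]
tool_rot: [-0.005, 3.141, 0.0]
ft_force: [0.2, -0.1, 0.2]
grip_width: 1.001
grip_force: 0.0
```

```bash
python3 - <<'E'
from ring import *
s=ctrl.get_state();p=s['position'];print(p,s['tool_rot'],s['ft_force'])
im,d,P=shot('wrist','w13')
q=P[(P[...,2]>.125)&(P[...,2]<.137)&(np.hypot(P[...,0]-.4142,P[...,1]-.1347)<.014)];print(len(q),q.mean(0),q.min(0),q.max(0))
E
```

```text
[0.41438246 0.13544681 0.15029074] [-5.00451639e-03  3.14076244e+00  9.35640611e-05] [ 0.17504915 -0.13979033  0.20021539]
416 [0.41299106 0.13477763 0.13148532] [0.40653239 0.12725259 0.12514369] [0.42133262 0.14199159 0.13385605]
```

Request:
step_arm(
  targets=[
    [-0.05, -0.06, -2.0, 0, 0, 0, 1],
    [0, 0, -2.0, 0, 0, 0, 1],
    [0, 0, -1.3, 0, 0, 0, 1],
    [0, 0, -0.5, 0, 0, 0, 1],
    [0, 0, 0, 0, 0, 0, 1],
  ],
  force=45,
)

```text
time: 25.33
position: [0.4127, 0.1347, 0.0909]
tool_rot: [0.005, -3.139, -0.0]
ft_force: [-0.4, -0.4, 0.6]
grip_width: 0.998
grip_force: 0.0
```

Request:
step_arm(
  targets=[
    [0, 0, 0, 0, 0, 0, 0.6],
    [0, 0, 0, 0, 0, 0, 0.4],
    [0, 0, 0, 0, 0, 0, 0.25],
    [0, 0, 0, 0, 0, 0, 0.0],
    [0, 0, 0, 0, 0, 0, 0.0],
  ],
)

```text
time: 25.75
position: [0.414, 0.1349, 0.0924]
tool_rot: [-0.005, 3.14, 0.0]
ft_force: [-0.3, -0.2, 0.8]
grip_width: 0.706
grip_force: 0.0
```

Request:
step_arm(
  targets=[
    [0, 0, 0, 0, 0, 0, 0],
    [0, 0, 0, 0, 0, 0, 0],
    [0, 0, 0, 0, 0, 0, 0],
    [0, 0, 0, 0, 0, 0, 0],
    [0, 0, 0, 0, 0, 0, 0],
  ],
)

```text
time: 26.17
position: [0.4136, 0.1348, 0.0919]
tool_rot: [0.005, -3.142, -0.0]
ft_force: [-0.6, 0.4, -0.7]
grip_width: 0.322
grip_force: 0.0
```

Request:
step_arm(
  targets=[
    [0, 0, 0, 0, 0, 0, 0],
    [0, 0, 0, 0, 0, 0, 0],
    [0, 0, 0, 0, 0, 0, 0],
    [0, 0, 0, 0, 0, 0, 0],
    [0, 0, 0, 0, 0, 0, 0],
  ],
)

```text
time: 26.58
position: [0.4136, 0.1348, 0.0919]
tool_rot: [0.005, -3.142, -0.0]
ft_force: [0.1, 0.8, 0.5]
grip_width: 0.161
grip_force: 45.0
```

Request:
step_arm(
  targets=[
    [0, 0, 1.0, 0, 0, 0, 0],
    [0, 0, 2.0, 0, 0, 0, 0],
    [0, 0, 2.5, 0, 0, 0, 0],
    [0, 0, 3.0, 0, 0, 0, 0],
    [0, 0, 3.5, 0, 0, 0, 0],
  ],
)

```text
time: 27.0
position: [0.4125, 0.1347, 0.2129]
tool_rot: [0.006, -3.14, 0.0]
ft_force: [1.4, -0.7, -0.7]
grip_width: 0.156
grip_force: 45.0
```

Request:
step_arm(
  targets=[
    [0, 0, 3.5, 0, 0, 0, 0],
    [0, 0, 3.5, 0, 0, 0, 0],
    [0, 0, 3.5, 0, 0, 0, 0],
    [0, 0, 3.5, 0, 0, 0, 0],
    [0, 0, 0, 0, 0, 0, 0],
  ],
)

```text
time: 27.42
position: [0.416, 0.1359, 0.3593]
tool_rot: [-0.006, 3.13, 0.002]
ft_force: [0.2, 0.9, 0.9]
grip_width: 0.157
grip_force: 45.0
```

Request:
step_arm(
  targets=[
    [1.1, -1.0, 0, 0, 0, -7.1, 0],
    [1.1, -1.0, 0, 0, 0, -7.1, 0],
    [1.1, -1.0, 0, 0, 0, -7.1, 0],
    [1.1, -1.0, 0, 0, 0, -7.1, 0],
    [1.1, -1.0, 0, 0, 0, -7.1, 0],
  ],
)

```text
time: 27.83
position: [0.4688, 0.0844, 0.3521]
tool_rot: [0.961, 2.991, -0.0]
ft_force: [-0.1, 0.4, -0.7]
grip_width: 0.157
grip_force: 45.0
```

Request:
step_arm(
  targets=[
    [1.1, -1.0, 0, 0, 0, -7.1, 0],
    [1.1, -1.0, 0, 0, 0, -7.1, 0],
    [1.1, -1.0, 0, 0, 0, -7.1, 0],
    [1.1, -1.0, 0, 0, 0, -7.1, 0],
    [1.1, -1.0, 0, 0, 0, -7.1, 0],
  ],
)

```text
time: 28.25
position: [0.5238, 0.0343, 0.352]
tool_rot: [-1.828, -2.555, 0.0]
ft_force: [0.7, 0.4, -0.4]
grip_width: 0.157
grip_force: 45.0
```

Request:
step_arm(
  targets=[
    [1.1, -1.0, 0, 0, 0, -7.1, 0],
    [1.1, -1.0, 0, 0, 0, -7.1, 0],
    [1.0, -1.2, 0, 0, 0, -7.1, 0],
    [1.0, -1.3, 0, 0, 0, -7.1, 0],
    [0, 0, 0, 0, 0, -0.6, 0],
  ],
)

```text
time: 28.67
position: [0.5666, -0.0139, 0.351]
tool_rot: [2.412, 2.013, -0.002]
ft_force: [0.6, -2.0, -1.6]
grip_width: 0.159
grip_force: 45.0
```

Request:
step_arm(
  targets=[
    [0, 0, 0, 0, 0, 0, 0],
    [0, 0, 0, 0, 0, 0, 0],
    [0, 0, 0, 0, 0, 0, 0],
    [0, 0, 0, 0, 0, 0, 0],
    [0, 0, 0, 0, 0, 0, 0],
  ],
)

```text
time: 29.08
position: [0.5653, -0.0094, 0.3522]
tool_rot: [2.401, 2.025, 0.0]
ft_force: [-0.1, 0.1, 0.1]
grip_width: 0.157
grip_force: 45.0
```

```bash
python3 - <<'E'
from ring import *
s=ctrl.get_state();p=s['position'];print(p,s['tool_rot'],s['ft_force'],s['grip_width'],s['grip_force'])
im,d,P=shot('wrist','w14')
# stylus in hand: points below the fingers, in the tool frame
Rm=R.from_rotvec(s['tool_rot']).as_matrix();L=(P-p)@Rm
for lo in np.arange(0,.09,.01):
  m=(L[...,2]>lo)&(L[...,2]<lo+.01)&(np.hypot(L[...,0],L[...,1])<.02)&(d>0);w=L[m]
  if len(w):print(round(lo,3),len(w),w.mean(0).round(4),w.min(0).round(4),w.max(0).round(4))
E
```

```text
[ 0.56527861 -0.00939664  0.35223101] [2.40090831e+00 2.02526318e+00 3.04704604e-04] [-0.13595428  0.11116001  0.14332664] 0.15716329428665152 44.9997054306732
0.0 127 [0.0061 0.0005 0.0048] [ 0.0013 -0.0097  0.    ] [0.0098 0.0085 0.0099]
0.01 103 [0.0059 0.0003 0.0148] [ 0.0002 -0.0069  0.01  ] [0.008  0.0079 0.0199]
0.02 128 [0.0057 0.0006 0.0261] [-0.0024 -0.0081  0.0201] [0.0085 0.0086 0.03  ]
0.03 165 [0.0059 0.0006 0.0315] [-0.0052 -0.0089  0.03  ] [0.0102 0.0101 0.0359]
0.05 6 [0.0036 0.0005 0.0589] [ 0.0028 -0.0022  0.0578] [0.004  0.0026 0.0599]
0.06 31 [0.0032 0.0004 0.0652] [ 0.001  -0.0031  0.06  ] [0.004  0.0043 0.0698]
0.07 26 [0.003  0.0006 0.0748] [ 0.0002 -0.0032  0.0702] [0.0042 0.0045 0.0787]
0.08 13 [0.0032 0.0005 0.0819] [ 0.0013 -0.0033  0.08  ] [0.0043 0.0036 0.0838]
```

Request:
step_arm(
  targets=[
    [0, -0.06, -3.0, 0, 0, 0, 0],
    [0, 0, -4.0, 0, 0, 0, 0],
    [0, 0, -4.0, 0, 0, 0, 0],
    [0, 0, -4.0, 0, 0, 0, 0],
    [0, 0, -3.0, 0, 0, 0, 0],
  ],
)

```text
time: 29.55
position: [0.564, -0.0108, 0.1688]
tool_rot: [-2.401, -2.023, 0.003]
ft_force: [-0.2, -0.2, -0.8]
grip_width: 0.156
grip_force: 45.0
```

Request:
step_arm(
  targets=[
    [0, 0, -1.0, 0, 0, 0, 0],
    [0, 0, 0, 0, 0, 0, 0],
    [0, 0, 0, 0, 0, 0, 0],
    [0, 0, 0, 0, 0, 0, 0],
    [0, 0, 0, 0, 0, 0, 0],
  ],
)

```text
time: 29.97
position: [0.5674, -0.0106, 0.1646]
tool_rot: [2.401, 2.021, 0.005]
ft_force: [0.6, -0.1, -0.6]
grip_width: 0.163
grip_force: 45.0
```

Request:
step_arm(
  targets=[
    [0, 0, 0, 0, 0, 0, 0],
    [0, 0, 0, 0, 0, 0, 0],
    [0, 0, 0, 0, 0, 0, 0],
    [0, 0, 0, 0, 0, 0, 0],
    [0, 0, 0, 0, 0, 0, 0],
  ],
)

```text
time: 30.38
position: [0.5657, -0.0108, 0.162]
tool_rot: [2.403, 2.023, 0.0]
ft_force: [0.2, -0.8, -0.3]
grip_width: 0.159
grip_force: 45.0
```

```bash
python3 - <<'E'
from ring import *
s=ctrl.get_state();p=s['position'];print(p,s['tool_rot'],s['ft_force'],s['grip_width'],s['grip_force'])
im,d,P=shot('wrist','w15')
r2,g=fitring('w15',.061,.026,(.5655,-.010),win=.05)
cv2.imwrite('pics/w15v.png',np.hstack([cv2.resize(im[150:290,180:380,::-1],(560,392)),cv2.resize(r2[:,:,::-1],(240,392))]))
print(arcfit('w15',.04,.035,(.565,-.01),30,130))
E
```

```text
[ 0.56567804 -0.01080577  0.16202806] [2.40309938e+00 2.02310604e+00 2.22801459e-04] [ 0.21554321 -0.76948644 -0.2959353 ] 0.15885964607564074 44.999627639190294
(array([ 0.56475, -0.01   ]), np.float32(14.477307))
```

View pics/w15v.png

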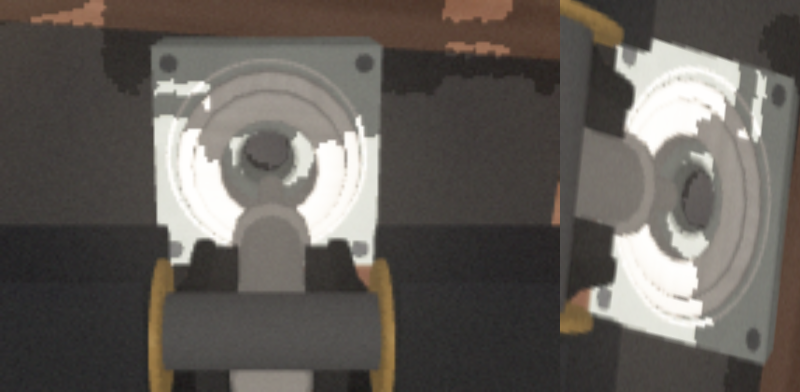

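The rings lie concentric in the circle, crop centre about (268,155), and the rod points into the bore. I go down to just above the button.

Request:
step_arm(
  targets=[
    [0, 0.04, -1.0, 0, 0, 0, 0],
    [0, 0, -1.0, 0, 0, 0, 0],
    [0, 0, -1.0, 0, 0, 0, 0],
    [0, 0, -1.0, 0, 0, 0, 0],
    [0, 0, -0.7, 0, 0, 0, 0],
  ],
)

```text
time: 30.85
position: [0.5646, -0.0104, 0.1127]
tool_rot: [-2.402, -2.022, 0.003]
ft_force: [0.1, 0.7, -0.8]
grip_width: 0.158
grip_force: 45.0
```

Request:
step_arm(
  targets=[
    [0, 0, 0, 0, 0, 0, 0],
    [0, 0, 0, 0, 0, 0, 0],
    [0, 0, 0, 0, 0, 0, 0],
    [0, 0, 0, 0, 0, 0, 0],
    [0, 0, 0, 0, 0, 0, 0],
  ],
)

```text
time: 31.27
position: [0.5661, -0.0104, 0.1155]
tool_rot: [2.403, 2.023, 0.001]
ft_force: [0.6, 0.1, -0.2]
grip_width: 0.16
grip_force: 45.0
```

Request:
step_arm(
  targets=[
    [0, 0, -0.2, 0, 0, 0, 0],
    [0, 0, -0.2, 0, 0, 0, 0],
    [0, 0, -0.1, 0, 0, 0, 0],
    [0, 0, 0, 0, 0, 0, 0],
    [0, 0, 0, 0, 0, 0, 0],
  ],
)

```text
time: 31.68
position: [0.5657, -0.0104, 0.1099]
tool_rot: [2.403, 2.023, 0.0]
ft_force: [0.3, -0.1, 0.6]
grip_width: 0.157
grip_force: 45.0
```

Request:
step_arm(
  targets=[
    [0, 0, -0.1, 0, 0, 0, 0],
    [0, 0, -0.1, 0, 0, 0, 0],
    [0, 0, 0, 0, 0, 0, 0],
    [0, 0, 0, 0, 0, 0, 0],
    [0, 0, 0, 0, 0, 0, 0],
  ],
)

```text
time: 32.1
position: [0.5658, -0.0104, 0.1081]
tool_rot: [2.403, 2.023, 0.0]
ft_force: [0.3, 0.4, 2.5]
grip_width: 0.158
grip_force: 45.0
```

Request:
step_arm(
  targets=[
    [0, 0, -0.1, 0, 0, 0, 0],
    [0, 0, -0.1, 0, 0, 0, 0],
    [0, 0, 0, 0, 0, 0, 0],
    [0, 0, 0, 0, 0, 0, 0],
    [0, 0, 0, 0, 0, 0, 0],
  ],
)

```text
time: 32.52
position: [0.5658, -0.0104, 0.1061]
tool_rot: [2.403, 2.023, 0.0]
ft_force: [-1.0, -1.0, 4.0]
grip_width: 0.163
grip_force: 45.0
```

Request:
step_arm(
  targets=[
    [0, 0, -0.1, 0, 0, 0, 0],
    [0, 0, -0.1, 0, 0, 0, 0],
    [0, 0, 0, 0, 0, 0, 0],
    [0, 0, 0, 0, 0, 0, 0],
    [0, 0, 0, 0, 0, 0, 0],
  ],
)

```text
time: 32.93
position: [0.566, -0.0103, 0.1047]
tool_rot: [2.403, 2.023, 0.001]
ft_force: [-1.4, -0.4, 8.2]
grip_width: 0.155
grip_force: 45.0
```

Request:
step_arm(
  targets=[
    [0, 0, -0.1, 0, 0, 0, 0],
    [0, 0, -0.1, 0, 0, 0, 0],
    [0, 0, 0, 0, 0, 0, 0],
    [0, 0, 0, 0, 0, 0, 0],
    [0, 0, 0, 0, 0, 0, 0],
  ],
)

```text
time: 33.35
position: [0.5665, -0.0102, 0.1044]
tool_rot: [2.402, 2.022, 0.002]
ft_force: [-4.5, -1.4, 17.1]
grip_width: 0.161
grip_force: 45.0
```

Request:
step_arm(
  targets=[
    [0, 0, 0, 0, 0, 0, 0],
    [0, 0, 0, 0, 0, 0, 0],
    [0, 0, 0, 0, 0, 0, 0],
    [0, 0, 0, 0, 0, 0, 0],
    [0, 0, 0, 0, 0, 0, 0],
  ],
)

```text
time: 33.77
position: [0.5666, -0.0102, 0.1044]
tool_rot: [2.402, 2.022, 0.002]
ft_force: [-3.6, -0.3, 16.4]
grip_width: 0.157
grip_force: 45.0
```

```bash
python3 - <<'E'
from ring import *
s=ctrl.get_state();print(s['position'],s['ft_force'],s['grip_force'])
shot('wrist','w16')
print(arcfit('w16',.04,.035,(.565,-.01),30,130))
# far arcs of the rings: radial edges seen along the tool x direction
for h,r in((.052,.032),(.061,.026)):
    rect,g=fitring('w16',h,r,(.5655,-.0102),win=.045);gr=cv2.GaussianBlur(cv2.cvtColor(rect,cv2.COLOR_RGB2GRAY).astype(float),(0,0),2);n=gr.shape[0]
    for a in(50,80,110):
        q=np.arange(r/.00025-24,r/.00025+24);pr=gr[(n/2+q*np.cos(np.radians(a))).astype(int),(n/2+q*np.sin(np.radians(a))).astype(int)]
        dg=np.abs(np.gradient(pr));print(r,a,'edge at mm',round(q[dg.argmax()]*.25,2))
E
```

```text
[ 0.56656081 -0.01021633  0.10443426] [-3.64667444 -0.25492054 16.43086417] 45.00409321684856
(array([ 0.5655 , -0.01025]), np.float32(15.0))
0.032 50 edge at mm 31.75
0.032 80 edge at mm 32.5
0.032 110 edge at mm 32.0
0.026 50 edge at mm 27.0
0.026 80 edge at mm 26.75
0.026 110 edge at mm 26.25
```

Both rings are centred to within about 1 mm, and the button is on its hard stop at about 16 N. I'm handing the job in.

```bash
python3 -c "
from bench import ctrl
print(ctrl.close_job())"
```

```text
the job is handed in; nothing more can be done
None
```

I handed the job in at about 34 s: both rings lie centred on the gauge to within about 1 mm, and the gripped stylus is holding the button on its hard stop at about 16 N. I did not re-measure the other things on the table at the end, but the arm showed no unexpected contact forces.

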